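# Sort full pin boxes from empty ones by weight, put the full ones away and hook the drawer

### The job

The yellow pin boxes on the mat are taped shut and look alike, but some are full and some are empty: lift each one to feel which it is. Put the full boxes in the open drawer of the little cabinet and the empty ones in the black tray, all lying side by side on the bottom, none stacked. When all the full boxes are in, push the drawer fully shut and then swing the hook on top of the cabinet round until it rests in its catch, without pushing the spool or the tape measure about.

Things in the scene. Friction and masses are not known exactly. Their poses are not given: they have to be found in the camera images.
- box_1_c (a point): Yellow cardboard box of panel pins, taped shut, 50 x 50 x 35 mm high, flat on a mat at the start; this point is its centre, half-way up; x and y along its square sides, z up. From outside a full one (about 400 g) and an empty one (about 30 g) look the same. Four to six of the six are there, one to three of each sort.
- box_2_c (a point): Yellow cardboard box of panel pins, taped shut, 50 x 50 x 35 mm high, flat on a mat at the start; this point is its centre, half-way up; x and y along its square sides, z up. From outside a full one (about 400 g) and an empty one (about 30 g) look the same. Four to six of the six are there, one to three of each sort.
- box_3_c (a point): Yellow cardboard box of panel pins, taped shut, 50 x 50 x 35 mm high, flat on a mat at the start; this point is its centre, half-way up; x and y along its square sides, z up. From outside a full one (about 400 g) and an empty one (about 30 g) look the same. Four to six of the six are there, one to three of each sort.
- box_4_c (a point): Yellow cardboard box of panel pins, taped shut, 50 x 50 x 35 mm high, flat on a mat at the start; this point is its centre, half-way up; x and y along its square sides, z up. From outside a full one (about 400 g) and an empty one (about 30 g) look the same. Four to six of the six are there, one to three of each sort.
- box_5_c (a point): Yellow cardboard box of panel pins, taped shut, 50 x 50 x 35 mm high, flat on a mat at the start; this point is its centre, half-way up; x and y along its square sides, z up. From outside a full one (about 400 g) and an empty one (about 30 g) look the same. Four to six of the six are there, one to three of each sort.
- box_6_c (a point): Yellow cardboard box of panel pins, taped shut, 50 x 50 x 35 mm high, flat on a mat at the start; this point is its centre, half-way up; x and y along its square sides, z up. From outside a full one (about 400 g) and an empty one (about 30 g) look the same. Four to six of the six are there, one to three of each sort.
- tray_in (a point): Centre of the inner floor of the fixed black open tray (outside 270 mm along its x, 140 mm along its y, 32 mm high, walls 4 mm; floor at this point). For empty boxes.
- tray: The same black tray; origin under its centre.
- cabinet: Fixed grey one-drawer cabinet, 170 mm deep (x) x 240 mm wide (y) x 85 mm high; origin at the centre of its underside; its front faces its own -x, toward the robot.
- drawer (a joint): How far the drawer is out (m): 0 shut, 0.175 fully out, starts 0.155 to 0.175 out. Slides along the cabinet's -x with about 1.2 N friction and stays where it is left.
- drawer_floor (a point): Centre of the drawer's inner floor, moves with the drawer; axes as the cabinet's. Inside 120 mm (x) x 210 mm (y); side and back walls 35 mm above the floor; the blue front is 236 mm wide and rises 72 mm above the floor. Fully out, this point lies 115 mm in front of the cabinet's front.
- drawer_front (a point): Point on the outer face of the drawer's blue front, at mid width, 60 mm above the bench; push here along the cabinet's +x. Two small knobs stand out 21 mm at 80 mm either side, 45 mm above the bench. With the drawer shut this face stands 97 mm before the cabinet's origin.
- catch_pin (a point): Middle of the brass catch pin (7 mm thick, 14 mm high) that stands on top of the drawer front at mid width; the hook lies round it when closed.
- hook (a joint): Angle of the flat brass hook on top of the cabinet (rad), about an upright pivot: 0 is closed (hook points straight to the front, in its catch against a stop), it opens counter-clockwise: seen from above its free end goes toward the cabinet's -y as the value grows, to 1.9; starts at 1.1 to 1.6. Turned by about 0.03 N m; stays where it is left.
- hook_pivot (a point): On the hook's upright pivot axis, at the height of the knob's middle (111 mm above the bench).
- hook_knob (a point): Middle of the upright round red knob on the hook, 14 mm thick, 35 mm high (from 93 to 128 mm above the bench), 41 mm from the pivot axis. The cabinet's top is at 85 mm, the hook bar's top at 93 mm.
- spool: Bystander: yellow spool, 48 mm across, 40 mm high, loose behind the tray; origin under its centre.
- tape_measure: Bystander: green tape measure, 32 x 79 x 67 mm high, loose behind the mat; origin under its centre.
Mind the look-alikes: they are no part of the job. What is shaped like the part that bears box_1_c but green is not meant.

How it is judged:
On the way, in this order (a step that is already met when the one before it is completed fails the run):
1. no full box is left outside the drawer (each one presses on the cabinet with over 2 N from inside the drawer; an empty one presses on anything with under 1.2 N) and the drawer is pushed fully shut ((((x of box_1_c in the frame of drawer_floor between -0.045 and 0.045 m and y of box_1_c in the frame of drawer_floor between -0.09 and 0.09 m and z of box_1_c in the frame of drawer_floor between 0.005 and 0.032 m and linear speed of box_1 below 0.03 m/s) and contact force between box_1 and cabinet above 2 N) or contact force between box_1 and anything else below 1.2 N) and (((x of box_2_c in the frame of drawer_floor between -0.045 and 0.045 m and y of box_2_c in the frame of drawer_floor between -0.09 and 0.09 m and z of box_2_c in the frame of drawer_floor between 0.005 and 0.032 m and linear speed of box_2 below 0.03 m/s) and contact force between box_2 and cabinet above 2 N) or contact force between box_2 and anything else below 1.2 N) and (((x of box_3_c in the frame of drawer_floor between -0.045 and 0.045 m and y of box_3_c in the frame of drawer_floor between -0.09 and 0.09 m and z of box_3_c in the frame of drawer_floor between 0.005 and 0.032 m and linear speed of box_3 below 0.03 m/s) and contact force between box_3 and cabinet above 2 N) or contact force between box_3 and anything else below 1.2 N) and (((x of box_4_c in the frame of drawer_floor between -0.045 and 0.045 m and y of box_4_c in the frame of drawer_floor between -0.09 and 0.09 m and z of box_4_c in the frame of drawer_floor between 0.005 and 0.032 m and linear speed of box_4 below 0.03 m/s) and contact force between box_4 and cabinet above 2 N) or contact force between box_4 and anything else below 1.2 N) and (((x of box_5_c in the frame of drawer_floor between -0.045 and 0.045 m and y of box_5_c in the frame of drawer_floor between -0.09 and 0.09 m and z of box_5_c in the frame of drawer_floor between 0.005 and 0.032 m and linear speed of box_5 below 0.03 m/s) and contact force between box_5 and cabinet above 2 N) or contact force between box_5 and anything else below 1.2 N) and (((x of box_6_c in the frame of drawer_floor between -0.045 and 0.045 m and y of box_6_c in the frame of drawer_floor between -0.09 and 0.09 m and z of box_6_c in the frame of drawer_floor between 0.005 and 0.032 m and linear speed of box_6 below 0.03 m/s) and contact force between box_6 and cabinet above 2 N) or contact force between box_6 and anything else below 1.2 N) and value of joint drawer below 0.006 m), for 0.2 s.
2. the hook is then swung closed into its catch (value of joint drawer below 0.006 m and value of joint hook below 0.06 rad), for 0.2 s.
At the end, for the whole second after the job is handed in: Every full box (known by its weight) lies at rest on the drawer floor and every empty one on the tray floor (side by side, not stacked or perched on a wall: centre between 5 and 32 mm above the floor), the drawer is shut to within 6 mm and the hook is within 0.06 rad of closed (all of step 2 and (((x of box_1_c in the frame of drawer_floor between -0.045 and 0.045 m and y of box_1_c in the frame of drawer_floor between -0.09 and 0.09 m and z of box_1_c in the frame of drawer_floor between 0.005 and 0.032 m and linear speed of box_1 below 0.03 m/s) and contact force between box_1 and cabinet above 2 N) or ((x of box_1_c in the frame of tray_in between -0.112 and 0.112 m and y of box_1_c in the frame of tray_in between -0.05 and 0.05 m and z of box_1_c in the frame of tray_in between 0.005 and 0.032 m and linear speed of box_1 below 0.03 m/s) and contact force between box_1 and tray below 1.2 N)) and (((x of box_2_c in the frame of drawer_floor between -0.045 and 0.045 m and y of box_2_c in the frame of drawer_floor between -0.09 and 0.09 m and z of box_2_c in the frame of drawer_floor between 0.005 and 0.032 m and linear speed of box_2 below 0.03 m/s) and contact force between box_2 and cabinet above 2 N) or ((x of box_2_c in the frame of tray_in between -0.112 and 0.112 m and y of box_2_c in the frame of tray_in between -0.05 and 0.05 m and z of box_2_c in the frame of tray_in between 0.005 and 0.032 m and linear speed of box_2 below 0.03 m/s) and contact force between box_2 and tray below 1.2 N)) and (((x of box_3_c in the frame of drawer_floor between -0.045 and 0.045 m and y of box_3_c in the frame of drawer_floor between -0.09 and 0.09 m and z of box_3_c in the frame of drawer_floor between 0.005 and 0.032 m and linear speed of box_3 below 0.03 m/s) and contact force between box_3 and cabinet above 2 N) or ((x of box_3_c in the frame of tray_in between -0.112 and 0.112 m and y of box_3_c in the frame of tray_in between -0.05 and 0.05 m and z of box_3_c in the frame of tray_in between 0.005 and 0.032 m and linear speed of box_3 below 0.03 m/s) and contact force between box_3 and tray below 1.2 N)) and (((x of box_4_c in the frame of drawer_floor between -0.045 and 0.045 m and y of box_4_c in the frame of drawer_floor between -0.09 and 0.09 m and z of box_4_c in the frame of drawer_floor between 0.005 and 0.032 m and linear speed of box_4 below 0.03 m/s) and contact force between box_4 and cabinet above 2 N) or ((x of box_4_c in the frame of tray_in between -0.112 and 0.112 m and y of box_4_c in the frame of tray_in between -0.05 and 0.05 m and z of box_4_c in the frame of tray_in between 0.005 and 0.032 m and linear speed of box_4 below 0.03 m/s) and contact force between box_4 and tray below 1.2 N)) and (((x of box_5_c in the frame of drawer_floor between -0.045 and 0.045 m and y of box_5_c in the frame of drawer_floor between -0.09 and 0.09 m and z of box_5_c in the frame of drawer_floor between 0.005 and 0.032 m and linear speed of box_5 below 0.03 m/s) and contact force between box_5 and cabinet above 2 N) or ((x of box_5_c in the frame of tray_in between -0.112 and 0.112 m and y of box_5_c in the frame of tray_in between -0.05 and 0.05 m and z of box_5_c in the frame of tray_in between 0.005 and 0.032 m and linear speed of box_5 below 0.03 m/s) and contact force between box_5 and tray below 1.2 N)) and (((x of box_6_c in the frame of drawer_floor between -0.045 and 0.045 m and y of box_6_c in the frame of drawer_floor between -0.09 and 0.09 m and z of box_6_c in the frame of drawer_floor between 0.005 and 0.032 m and linear speed of box_6 below 0.03 m/s) and contact force between box_6 and cabinet above 2 N) or ((x of box_6_c in the frame of tray_in between -0.112 and 0.112 m and y of box_6_c in the frame of tray_in between -0.05 and 0.05 m and z of box_6_c in the frame of tray_in between 0.005 and 0.032 m and linear speed of box_6 below 0.03 m/s) and contact force between box_6 and tray below 1.2 N)) and velocity of joint hook below 0.05 rad/s); the robot touches nothing.
It fails at once if the spool or the tape measure is pushed more than 40 mm (distance of any of spool, tape_measure from where it was at the start of the episode above 0.04 m).
It fails at once if a pin box falls off the bench (height (world z) of any of box_1_c, box_2_c, box_3_c, box_4_c, box_5_c, box_6_c below -0.05 m).
Of box_1, box_2, box_3, box_4, box_5, box_6 only 4 to 6 are there at a start; the rules pass over those that are not, and their reading is None.
At some moment in a run one of box_1, box_2, box_3, box_4, box_5, box_6 may be knocked a few centimetres aside while the robot is not near it.
Once in a run the grip may slacken for a moment while it holds something.
It also fails if it takes over 210 s, if anything falls off the work surface, if the arm or the gripper's body presses on something with over 40 N, if the wrist force passes 120 N, or if a joint passes its speed limit or range.

### The arm

A 6-joint arm with a two-finger parallel gripper is mounted at the origin on a cart in front of the work surface, level with it; the furniture and walls round the work are solid. World frame = base frame: x ahead of the robot, y to its left, z up, the work surface at z = 0. Lengths are in m, angles in rad, forces in N, time in s.
With the tool pointing down it reaches from about 0.375 to 0.925 m from the base axis. Payload 5.7 kg.
Tool frame: the origin (TCP) lies at the very end of the fingers, on their centre line; the grasp point (between the pads) lies 19 mm behind it; z points along the fingers, x is the direction in which the jaws open and shut, and the axes are right-handed (so a half turn about z gives the same grasp; the last joint's range is limited). The gripper opens to 88 mm and grips with 3 to 60 N. Pads are 20 mm wide; open, the fingers measure 115 mm over their backs; the gripper's body (75 mm by 178 mm) begins 61 mm behind the grasp point.
Start: joints at [-1.373, 0.359, 1.51, -0, 1.272, -0.115], TCP at [0.185, -0.571, 0.201] pointing down, gripper open.
Joint ranges: [-2.97, 2.97], [-1.01, 2.36], [0.21, 2.38], [-0.96, 4.11], [0.2, 2.71], [-2.98, 2.98]. Speed limits (rad/s): [2.39, 2.39, 3.14, 3.14, 3.14, 3.14].

### API

Orientations are given as a unit quaternion [x, y, z, w].
In Python, from rig import env gives the robot as it stands.
- The arm moves only by the tool arm_command, never from a script. Its arguments are lists of equal length, an entry for each row: "translation": the shift along the tool's x, y, z in m, a list of three; "turn": the turn, a rotation vector about the tool's x, y, z in rad, a list of three; "fingers": the opening, from 0 (shut) to 1 (fully open). In form: {"translation": [[x, y, z], ...], "turn": [[ax, ay, az], ...], "fingers": [fingers, ...]}. A call has 1 to 8 rows; each row shifts and turns the pose as measured when the row begins, along the tool's axes as they then stand; what a row does not reach is not made up. A row lasts 1/12 s, in which the tool goes at most 41.7 mm and 7.16 degrees, less where a joint would pass 70% of its speed; a pose out of reach is approached as far as the arm can. A call with a gripper value outside its range is refused whole. The fingers move at their own pace and stop on an object; "squeeze" is the grip in N (left out, the last holds). Time passes only in rows, so rows that do not move let the fingers close. It gives the time, the measured TCP pose, the force and the opening at its end, in the units of the state.
- env.observe(): the state, without advancing time (a new reading comes with each control period).
- env.grab_frame(name): name is "scene" or "top" or "wrist"; returns a dict with "img" (480x640x3 uint8, red, green, blue), "fx", "fy", "cx", "cy" (pixels), "position" and "orientation" of the camera in the world. Camera axes: x right, y down, z forward; pixel columns grow to the right and rows downward; lengths in m; the calibration is good to about 2 mm. A picture is of the moment at which its call begins. There is no depth.
- env.finish_job(): hands the job in, once; it reports no verdict.
The state is a dict: "clock": time; "qpos": joint angles; "joint_velocities": joint speeds; "tau": joint torques, N m; "tool_pos": TCP position; "ee_rot": TCP orientation; "ft_force": force on the tool from outside, world axes, zero at the start; "torque": the same for the moment, N m; "opening": finger opening in m.
Only numpy, scipy, OpenCV 4.12 (cv2) and the standard library are available. Lean on these libraries where they do the work, as an engineer would, in place of code of your own. Each camera call takes 0.05 s, during which the arm holds its last target.

## Working session

There is one attempt and no reset: what is moved stays moved. The work goes in short steps, Python scripts to look and compute and a tool call to move; the robot and the scene stay as the last step left them, time stands still between calls to the robot, and variables do not carry over. Pictures are saved under pics/ and viewed, and the job is handed in when it is done.

Besides the shell and the picture viewer there is one more tool, called after "Call:" in YAML: its name, and indented under it one key for each argument. arm_command: Moves the arm, as the interface text tells. Its arguments: {"type":"object","properties":{"translation":{"type":"array"},"turn":{"type":"array"},"fingers":{"type":"array"},"squeeze":{"type":"number"}},"required":["translation","turn","fingers"]}

```bash
ls; mkdir -p pics
cat > h.py <<'E'
import numpy as np, cv2
from rig import env
from scipy.spatial.transform import Rotation as R
def snap(n,fn,crop=None,s=1):
    f=env.grab_frame(n); im=f["img"][:,:,::-1].copy()
    if crop: x0,y0,x1,y1=crop; im=im[y0:y1,x0:x1]
    if s!=1: im=cv2.resize(im,None,fx=s,fy=s,interpolation=cv2.INTER_CUBIC)
    cv2.imwrite("pics/"+fn,im); return f
def ray(f,u,v,z):
    d=R.from_quat(f["orientation"]).apply([(u-f["cx"])/f["fx"],(v-f["cy"])/f["fy"],1.])
    p=np.array(f["position"]); return p+d*(z-p[2])/d[2]
def proj(f,p):
    c=R.from_quat(f["orientation"]).inv().apply(np.array(p)-f["position"])
    return f["fx"]*c[0]/c[2]+f["cx"], f["fy"]*c[1]/c[2]+f["cy"]
E
python3 - <<'E'
from h import *
for n in ["scene","top","wrist"]:
    f=snap(n,n+"0.png"); print(n,f["position"],f["orientation"],f["fx"],f["cx"],f["cy"])
print(env.observe())
E
```

```text
pics
scene [-0.10831142 -0.8394081   0.64789221] [ 0.80147663 -0.29924277  0.19028629 -0.4815393 ] 460.8219963714939 327.36139862108496 232.95160131335257
top [ 0.53830973 -0.06735009  1.13543044] [ 0.70836444 -0.7048967   0.01923741 -0.03115108] 482.71556732428843 321.9500190286831 234.16449172595892
wrist [ 0.25977645 -0.54562112  0.38416269] [ 0.79983723 -0.58175801 -0.0873121   0.11914114] 419.14965602516384 321.088837458793 238.3260265475523
{'clock': 0.15, 'qpos': array([-1.37310865e+00,  3.59361255e-01,  1.51113711e+00, -1.45512376e-05,
        1.27248109e+00, -1.15105581e-01]), 'joint_velocities': array([-0.00166437, -0.00296112, -0.00429881, -0.00047455,  0.00116747,
       -0.00034867]), 'tau': array([ 7.32468870e-04, -5.15757573e+01, -2.71008110e+01,  6.73758332e-02,
        3.05841572e-02, -8.15514500e-05]), 'tool_pos': array([ 0.18450967, -0.57036752,  0.20010757]), 'ee_rot': array([ 8.08616412e-01, -5.88335803e-01, -5.14838435e-04, -4.64534962e-04]), 'ft_force': array([-0.71734371, -0.18019576,  1.12621388]), 'torque': array([-0.00354801,  0.02315389, -0.04318227]), 'opening': 0.0879198151637108}
```

View pics/top0.png

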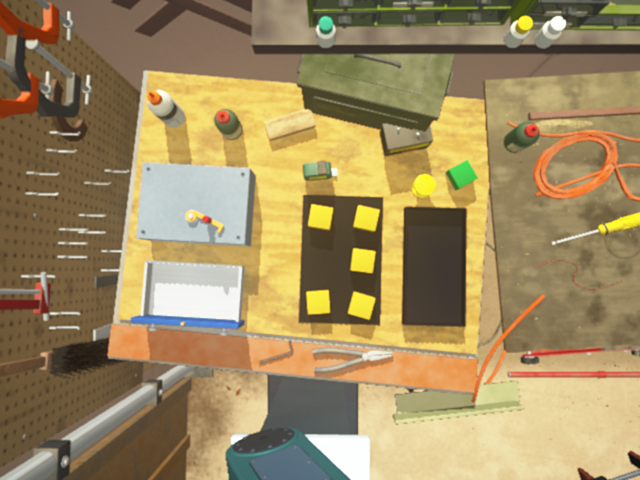

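View pics/scene0.png

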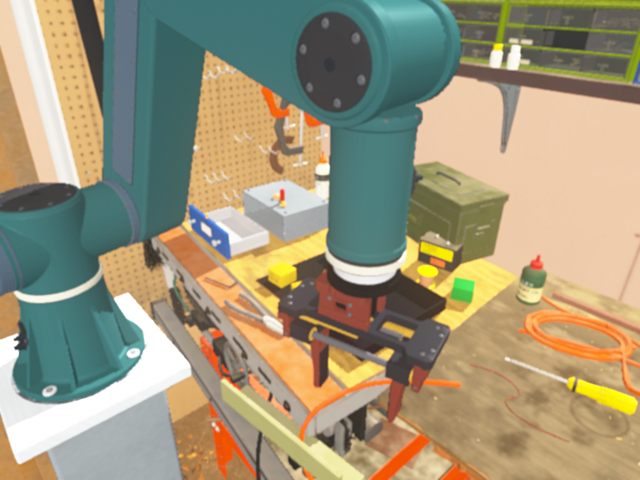

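The top view shows five yellow boxes on the mat at about (320,217), (366,218), (363,261), (318,302) and (361,305). The tray is at (435,266), the drawer at (193,295), the hook at (205,220), the tape measure at (318,170) and the spool at (424,186). The green box at (462,175) is the look-alike.

Run:
```python
from h import *
import pickle
f=env.grab_frame("top"); im=f["img"]; pickle.dump(f,open("f0.pkl","wb"))
b=im[:,:,::-1].copy()
cv2.imwrite("pics/t1.png",cv2.resize(b[185:335,290:480],None,fx=4,fy=4,interpolation=cv2.INTER_CUBIC))
cv2.imwrite("pics/t2.png",cv2.resize(b[155:335,110:270],None,fx=3.3,fy=3.3,interpolation=cv2.INTER_CUBIC))
hsv=cv2.cvtColor(im,cv2.COLOR_RGB2HSV)
m=cv2.inRange(hsv,(23,150,120),(33,255,255)); m[:, :295]=0; m[:190]=0; m[330:]=0;m[:,400:]=0
n,l,s,c=cv2.connectedComponentsWithStats(m)
for i in range(1,n):
    if s[i,4]<100: continue
    pts=np.argwhere(l==i)[:,::-1].astype(np.float32)
    print(s[i],c[i],cv2.minAreaRect(pts), ray(f,*c[i],0.035).round(4))
```

```text
[308 204  25  26 526] [320.09505703 216.50380228] ((320.0675354003906, 216.59458923339844), (22.687061309814453, 23.18025779724121), 9.462322235107422) [ 0.6574 -0.0441  0.035 ]
[353 205  27  27 537] [366.04655493 217.80819367] ((366.01177978515625, 217.94705200195312), (22.994630813598633, 23.536956787109375), 12.52880859375) [ 0.6548 -0.1493  0.035 ]
[350 248  26  25 539] [362.4619666  260.14656772] ((362.4769287109375, 260.18463134765625), (23.31852912902832, 23.070457458496094), 7.125016689300537) [ 0.558 -0.141  0.035]
[306 290  24  25 540] [317.7537037  301.67592593] ((317.776611328125, 301.6482238769531), (23.747283935546875, 22.882537841796875), 86.18592071533203) [ 0.4636 -0.0399  0.035 ]
[348 291  28  29 559] [361.20214669 305.0608229 ] ((361.13201904296875, 305.0377502441406), (23.90073585510254, 23.626014709472656), 15.945395469665527) [ 0.4567 -0.1381  0.035 ]
```

View pics/t1.png

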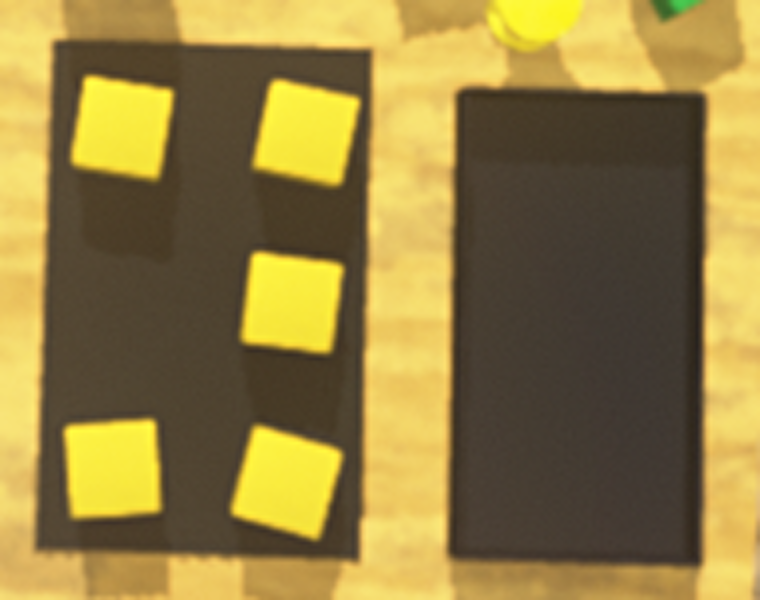

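View pics/t2.png

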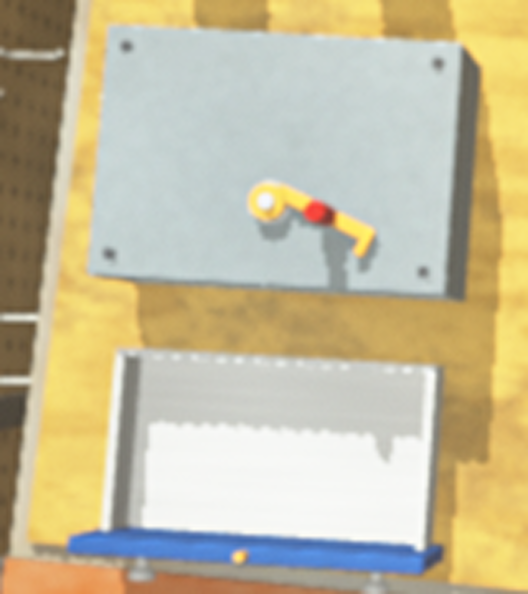

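Run:
```python
from h import *
import pickle
f=pickle.load(open("f0.pkl","rb"))
C=[ray(f,110+u/3.3,155+v/3.3,.085)[:2] for u,v in [(107,25),(465,43),(447,297),(88,272)]]
print("cab",np.round(C,4),np.mean(C,0).round(4)); 
a=C[1]-C[0]; b=C[2]-C[3]; print("w",np.linalg.norm(a),np.linalg.norm(b),"d",np.linalg.norm(C[3]-C[0]),np.linalg.norm(C[2]-C[1]),"yaw",[np.degrees(np.arctan2(v[1],v[0])) for v in (-a,-b,C[0]-C[3],C[1]-C[2])])
T=[ray(f,290+u/4,185+v/4,.032)[:2] for u,v in [(457,90),(706,92),(702,562),(450,558)]]
print("tray",np.round(T,4),np.mean(T,0).round(4))
print("drawer")
for n,u,v,z in [("frontTL",68,538,.078),("fTR",442,545,.078),("pin",238,556,.09),("backR",440,366,.04),("backL",115,350,.04),("pivot",265,200,.1),("knob",320,211,.128)]:
    print(n,ray(f,110+u/3.3,155+v/3.3,z).round(4))
for n,p,z in [("tape",(318,170),.067),("spool",(424,186),.04)]: print(n,ray(f,*p,z).round(3))
```

```text
cab [[0.7708 0.3499]
 [0.7591 0.1083]
 [0.5888 0.1175]
 [0.6043 0.3573]] [0.6808 0.2333]
w 0.2418706403425487 0.24022970222172776 d 0.166646590842494 0.1704801272713597 yaw [np.float64(87.2098239869015), np.float64(86.29566212402672), np.float64(-2.532277445183922), np.float64(-3.099849766250291)]
tray [[ 0.6792 -0.2371]
 [ 0.6785 -0.3792]
 [ 0.4124 -0.3728]
 [ 0.4136 -0.2314]] [ 0.5459 -0.3051]
drawer
frontTL [0.4284 0.3676 0.078 ]
fTR [0.4256 0.1193 0.078 ]
pin [0.4188 0.2506 0.09  ]
backR [0.5434 0.1295 0.04  ]
backL [0.5533 0.3549 0.04  ]
pivot [0.6513 0.2358 0.1   ]
knob [0.6413 0.1922 0.128 ]
tape [ 0.759 -0.039  0.067]
spool [ 0.728 -0.281  0.04 ]
```

```bash
cat >> h.py <<'E'
def boxes(f,x0=295,x1=400,y0=190,y1=330,z=.035):
    hsv=cv2.cvtColor(f["img"],cv2.COLOR_RGB2HSV)
    m=cv2.inRange(hsv,(23,150,120),(33,255,255))
    k=np.zeros_like(m); k[y0:y1,x0:x1]=255; m&=k
    n,l,s,c=cv2.connectedComponentsWithStats(m)
    for i in range(1,n):
        if s[i,4]<150: continue
        pts=np.argwhere(l==i)[:,::-1].astype(np.float32)
        r=cv2.minAreaRect(pts); P=np.array([ray(f,u,v,z)[:2] for u,v in cv2.boxPoints(r)])
        e=P[1]-P[0]; a=np.degrees(np.arctan2(e[1],e[0])); a=(a+45)%90-45
        print("box",ray(f,*c[i],z)[:2].round(4),"yaw",a.round(1),"sides",np.linalg.norm(e).round(4),np.linalg.norm(P[2]-P[1]).round(4))
def plan(tgt,yaw,ntr=.035,ntu=.115):
    o=env.observe(); p=np.array(o["tool_pos"]); r=R.from_quat(o["ee_rot"])
    y=np.radians(yaw); X=np.array([np.cos(y),np.sin(y),0]);Z=np.array([0,0,-1.]);Y=np.cross(Z,X)
    best=None
    for s in (1,-1):
        g=R.from_matrix(np.c_[s*X,s*Y,Z]); rv=(r.inv()*g).as_rotvec()
        if best is None or np.linalg.norm(rv)<np.linalg.norm(best[0]): best=(rv,g)
    rv,g=best; d=np.array(tgt)-p
    n=int(max(np.ceil(np.linalg.norm(d)/ntr),np.ceil(np.linalg.norm(rv)/ntu),1))
    T=[]
    for i in range(n):
        ri=r*R.from_rotvec(rv*i/n); T.append(ri.inv().apply(d/n).round(3).tolist())
    print("pos",p.round(4),"q6",round(o["qpos"][5],2),"F",np.round(o["ft_force"],2),"open",round(o["opening"],4),"t",round(o["clock"],2))
    print("n",n,"turn/row",(rv/n).round(4).tolist()); print(T)
E
python3 - <<'E'
from h import *
import pickle
f=pickle.load(open("f0.pkl","rb")); boxes(f)
plan([.457,-.138,.1],-12)
E
```

```text
box [ 0.6574 -0.0441] yaw -9.0 sides 0.0534 0.0521
box [ 0.6548 -0.1493] yaw -12.4 sides 0.0542 0.0526
box [ 0.558 -0.141] yaw -7.1 sides 0.0525 0.053
box [ 0.4636 -0.0399] yaw 4.1 sides 0.0519 0.0533
box [ 0.4567 -0.1381] yaw -15.9 sides 0.0531 0.0539
pos [ 0.1845 -0.5704  0.2002] q6 -0.12 F [-0.23  0.37  0.01] open 0.0878 t 0.2
n 15 turn/row [-0.0001, 0.0001, -0.0699]
[[-0.022, -0.026, 0.007], [-0.02, -0.028, 0.007], [-0.018, -0.029, 0.007], [-0.016, -0.03, 0.007], [-0.014, -0.031, 0.007], [-0.012, -0.032, 0.007], [-0.009, -0.033, 0.007], [-0.007, -0.033, 0.007], [-0.005, -0.034, 0.007], [-0.002, -0.034, 0.007], [0.0, -0.034, 0.007], [0.002, -0.034, 0.007], [0.005, -0.034, 0.007], [0.007, -0.033, 0.007], [0.01, -0.033, 0.007]]
```

Call:
arm_command:
  translation:
    - [-0.022,-0.026,0.006]
    - [-0.02,-0.028,0.006]
    - [-0.018,-0.029,0.006]
    - [-0.016,-0.03,0.006]
    - [-0.014,-0.031,0.006]
    - [-0.012,-0.032,0.006]
    - [-0.009,-0.033,0.006]
    - [-0.007,-0.033,0.006]
  turn:
    - [0,0,-0.07]
    - [0,0,-0.07]
    - [0,0,-0.07]
    - [0,0,-0.07]
    - [0,0,-0.07]
    - [0,0,-0.07]
    - [0,0,-0.07]
    - [0,0,-0.07]
  fingers: [1,1,1,1,1,1,1,1]
  squeeze: 25

```text
clock: 0.87
tool_pos: [0.3294, -0.338, 0.1496]
ee_rot: [0.942, -0.335, 0.001, 0.003]
ft_force: [0.2, -0.0, -0.6]
opening: 0.088
```

```bash
python3 -c "
from h import *
plan([.457,-.138,.09],-16)"
```

```text
pos [ 0.3294 -0.338   0.1496] q6 -0.26 F [ 0.16 -0.01 -0.59] open 0.088 t 0.87
n 7 turn/row [0.0008, -0.0005, -0.0578]
[[-0.004, -0.034, 0.008], [-0.002, -0.034, 0.008], [-0.0, -0.034, 0.008], [0.002, -0.034, 0.008], [0.004, -0.034, 0.008], [0.006, -0.033, 0.008], [0.008, -0.033, 0.008]]
```

Call:
arm_command:
  translation:
    - [-0.004,-0.034,0.008]
    - [-0.002,-0.034,0.008]
    - [0,-0.034,0.008]
    - [0.002,-0.034,0.008]
    - [0.004,-0.034,0.008]
    - [0.006,-0.033,0.008]
    - [0.008,-0.033,0.008]
  turn:
    - [0,0,-0.058]
    - [0,0,-0.058]
    - [0,0,-0.058]
    - [0,0,-0.058]
    - [0,0,-0.058]
    - [0,0,-0.058]
    - [0,0,-0.058]
  fingers: [1,1,1,1,1,1,1]

```text
clock: 1.45
tool_pos: [0.4608, -0.1263, 0.0908]
ee_rot: [0.992, -0.129, 0.002, 0.004]
ft_force: [0.4, -0.5, -0.5]
opening: 0.0881
```

```bash
python3 -c "
from h import *
plan([.457,-.138,.009],-16)
f=snap('wrist','w1.png'); print(proj(f,[.457,-.138,.035]))"
```

```text
pos [ 0.4608 -0.1263  0.0908] q6 -0.14 F [ 0.38 -0.52 -0.54] open 0.0881 t 1.45
n 3 turn/row [0.0025, -0.0017, 0.0071]
[[-0.0, 0.004, 0.027], [-0.0, 0.004, 0.027], [-0.0, 0.004, 0.027]]
(np.float64(321.63078540841684), np.float64(267.52281540042947))
```

View pics/w1.png

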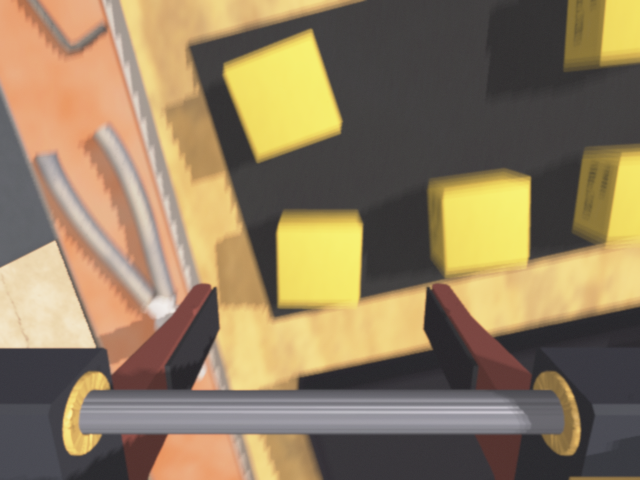

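The wrist view shows the target box's top face centred at about (320,260), square to the jaws. That agrees with the top camera to about 3 mm.

Call:
arm_command:
  translation:
    - [0,0.004,0.022]
    - [0,0.004,0.024]
    - [0,0.003,0.022]
    - [0,0.001,0.01]
    - [0,0,0]
    - [0,0,0]
    - [0,0,0]
    - [0,0,0]
  turn:
    - [0.003,-0.002,0.007]
    - [0.003,-0.002,0.007]
    - [0.003,-0.002,0.007]
    - [0,0,0]
    - [0,0,0]
    - [0,0,0]
    - [0,0,0]
    - [0,0,0]
  fingers: [1,1,1,1,0,0,0,0]

```text
clock: 2.17
tool_pos: [0.4637, -0.1297, 0.0096]
ee_rot: [0.991, -0.132, 0.001, -0.003]
ft_force: [0.0, -0.1, -0.4]
opening: 0.0649
```

Call:
arm_command:
  translation:
    - [0,0.008,0]
    - [0,0.003,0]
    - [0,0,0]
    - [0,0,0]
    - [0,0,0]
    - [0,0,0]
    - [0,0,0]
    - [0,0,0]
  turn:
    - [0,0,0]
    - [0,0,0]
    - [0,0,0]
    - [0,0,0]
    - [0,0,0]
    - [0,0,0]
    - [0,0,0]
    - [0,0,0]
  fingers: [0.7,0.7,0,0,0,0,0,0]

```text
clock: 2.83
tool_pos: [0.4601, -0.1418, 0.0117]
ee_rot: [0.991, -0.133, 0.002, -0.002]
ft_force: [-2.3, 0.3, -2.2]
opening: 0.0496
```

Call:
arm_command:
  translation:
    - [0,0,-0.02]
    - [0,0,-0.035]
    - [0,0,-0.035]
    - [0,0,-0.035]
    - [0,0,-0.01]
    - [0,0,0]
    - [0,0,0]
    - [0,0,0]
  turn:
    - [0,0,0]
    - [0,0,0]
    - [0,0,0]
    - [0,0,0]
    - [0,0,0]
    - [0,0,0]
    - [0,0,0]
    - [0,0,0]
  fingers: [0,0,0,0,0,0,0,0]

```text
clock: 3.5
tool_pos: [0.4581, -0.1409, 0.1497]
ee_rot: [0.991, -0.132, -0.001, -0.003]
ft_force: [-1.0, 0.3, -4.2]
opening: 0.0493
```

```bash
python3 -c "
from h import *
c=np.array([.6808,.2333]);x=np.array([.9986,-.052]);y=np.array([.052,.9986])
for d in (.16,.165,.17):
  o=c-x*(.085+d-.06); print(d,[ (o+y*k).round(3) for k in (.065,0,-.065)])
plan([.495,.243,.14],-3)"
```

```text
0.16 [array([0.499, 0.308]), array([0.496, 0.243]), array([0.493, 0.178])]
0.165 [array([0.494, 0.308]), array([0.491, 0.243]), array([0.488, 0.178])]
0.17 [array([0.489, 0.308]), array([0.486, 0.243]), array([0.483, 0.179])]
pos [ 0.4581 -0.1409  0.1497] q6 -0.19 F [-0.98  0.29 -4.19] open 0.0493 t 3.5
n 12 turn/row [-0.0005, 0.0001, -0.0177]
[[-0.005, -0.032, 0.001], [-0.005, -0.032, 0.001], [-0.004, -0.032, 0.001], [-0.004, -0.032, 0.001], [-0.003, -0.032, 0.001], [-0.003, -0.032, 0.001], [-0.002, -0.032, 0.001], [-0.001, -0.032, 0.001], [-0.001, -0.032, 0.001], [-0.0, -0.032, 0.001], [0.0, -0.032, 0.001], [0.001, -0.032, 0.001]]
```

Box A pulls about 4 N down, so it is full and goes in the drawer.

Call:
arm_command:
  translation:
    - [-0.006,-0.036,0]
    - [-0.005,-0.037,0]
    - [-0.005,-0.037,0]
    - [-0.004,-0.037,0]
    - [-0.004,-0.037,0]
    - [-0.003,-0.037,0]
    - [-0.002,-0.037,0]
    - [-0.001,-0.03,0]
  turn:
    - [0,0,-0.022]
    - [0,0,-0.022]
    - [0,0,-0.022]
    - [0,0,-0.022]
    - [0,0,-0.022]
    - [0,0,-0.022]
    - [0,0,-0.022]
    - [0,0,-0.022]
  fingers: [0,0,0,0,0,0,0,0]

```text
clock: 4.17
tool_pos: [0.4767, 0.1522, 0.1373]
ee_rot: [0.999, -0.047, -0.01, -0.001]
ft_force: [0.4, -0.4, -3.7]
opening: 0.0494
```

```bash
python3 -c "
from h import *
import pickle
plan([.491,.308,.15],-3)
f=snap('wrist','w2.png');pickle.dump(f,open('f2.pkl','wb'))"
```

```text
pos [0.4767 0.1522 0.1373] q6 0.26 F [ 0.38 -0.36 -3.71] open 0.0494 t 4.17
n 5 turn/row [-0.0004, 0.0041, -0.0084]
[[-0.0, -0.031, -0.002], [0.0, -0.031, -0.003], [0.0, -0.031, -0.003], [0.001, -0.031, -0.003], [0.001, -0.031, -0.003]]
```

View pics/w2.png

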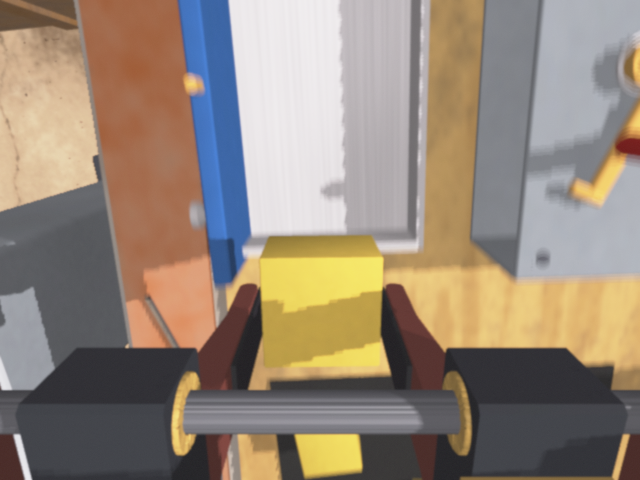

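```bash
python3 -c "
from h import *
import pickle
f=pickle.load(open('f2.pkl','rb'))
for p,z in [((251,235),.008),((232,2),.008),((409,233),.008),((408,2),.008),((193,84),.09),((236,285),.08),((422,250),.043),((541,262),.085),((425,2),.043)]: print(p,ray(f,*p,z).round(4))
im=cv2.imread('pics/w2.png')[180:300,200:560]; cv2.imwrite('pics/w2c.png',cv2.resize(im,None,fx=2.2,fy=2.2))
"
```

```text
(251, 235) [0.4169 0.1449 0.008 ]
(232, 2) [0.4274 0.3074 0.008 ]
(409, 233) [0.5397 0.1357 0.008 ]
(408, 2) [0.5443 0.2959 0.008 ]
(193, 84) [0.4166 0.2518 0.09  ]
(236, 285) [0.4189 0.1333 0.08  ]
(422, 250) [0.5423 0.1333 0.043 ]
(541, 262) [0.6038 0.1345 0.085 ]
(425, 2) [0.5479 0.2877 0.043 ]
```

View pics/w2c.png

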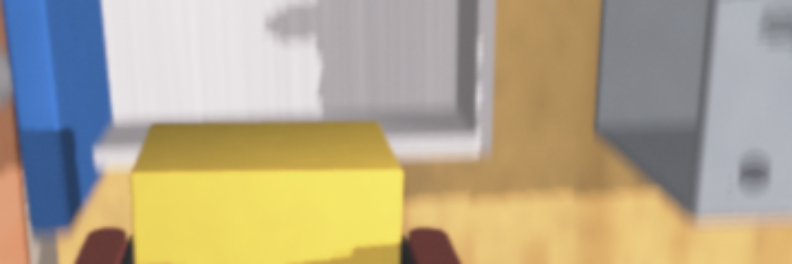

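```bash
python3 -c "
from h import *
import pickle
f=pickle.load(open('f2.pkl','rb'))
for p,z in [((516,278),.085),((212,283),.08),((232,270),.08),((418.6,251),.043),((408,237),.008)]: print(p,ray(f,*p,z).round(4))
g=pickle.load(open('f0.pkl','rb'))
for u,v in [(447,297),(445,545),(440,568)]: print(ray(g,110+u/3.3,155+v/3.3,.085).round(4))
print(R.from_quat(f['orientation']).as_matrix().round(3), f['position'])
"
```

```text
(516, 278) [0.5895 0.1255 0.085 ]
(212, 283) [0.404  0.1359 0.08  ]
(232, 270) [0.4179 0.1435 0.08  ]
(418.6, 251) [0.54   0.1328 0.043 ]
(408, 237) [0.5388 0.1325 0.008 ]
[0.5888 0.1175 0.085 ]
[0.4263 0.1161 0.085 ]
[0.4114 0.1191 0.085 ]
[[ 0.995 -0.084 -0.047]
 [-0.094 -0.953 -0.288]
 [-0.021  0.291 -0.957]] [0.48675804 0.23175804 0.32153831]
```

Call:
arm_command:
  translation:
    - [0.001,-0.025,-0.003]
    - [0.001,-0.034,-0.003]
    - [0.001,-0.034,-0.002]
    - [0.001,-0.03,0]
    - [0,-0.012,0]
    - [0,0,0]
    - [0,0,0]
  turn:
    - [0,0.004,-0.008]
    - [0,0.004,-0.008]
    - [0,0.004,-0.008]
    - [0,0.004,-0.008]
    - [0,0,-0.008]
    - [0,0,0]
    - [0,0,0]
  fingers: [0,0,0,0,0,0,0]

```text
clock: 4.8
tool_pos: [0.4831, 0.2972, 0.1313]
ee_rot: [1.0, -0.022, -0.012, 0.001]
ft_force: [0.2, -0.2, -4.3]
opening: 0.0498
```

```bash
python3 -c "
from h import *
plan([.487,.302,.03],-3)
f=snap('wrist','w3.png')"
```

```text
pos [0.4831 0.2972 0.1313] q6 0.46 F [ 0.18 -0.16 -4.3 ] open 0.0498 t 4.8
n 3 turn/row [0.0011, 0.0081, 0.0029]
[[0.002, -0.002, 0.034], [0.002, -0.002, 0.034], [0.001, -0.002, 0.034]]
```

View pics/w3.png

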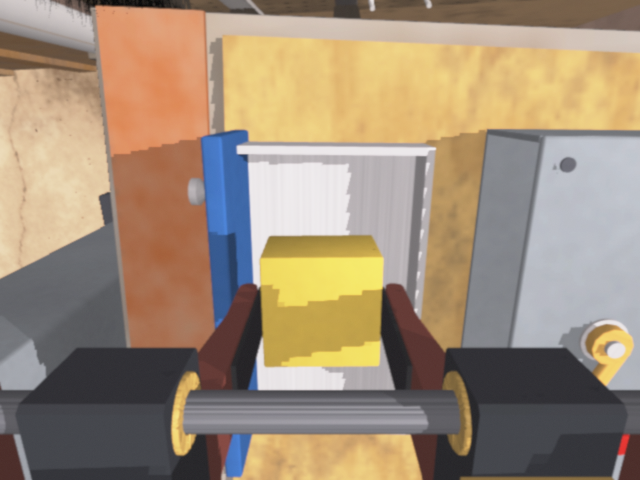

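The wrist view shows the box over the left end of the open drawer. Floor edges are at u≈250 to 418, with the box at 262 to 382.

Call:
arm_command:
  translation:
    - [0.002,-0.002,0.025]
    - [0.002,-0.002,0.03]
    - [0.001,-0.002,0.025]
    - [0,-0.001,0.012]
    - [0,0,0]
    - [0,0,0]
  turn:
    - [0,0.008,0.003]
    - [0,0.008,0.003]
    - [0,0.008,0.003]
    - [0,0,0]
    - [0,0,0]
    - [0,0,0]
  fingers: [0,0,0,0,0,0]

```text
clock: 5.35
tool_pos: [0.4866, 0.2933, 0.0347]
ee_rot: [1.0, -0.031, -0.002, 0.004]
ft_force: [-0.1, 0.2, -4.4]
opening: 0.0495
```

Call:
arm_command:
  translation:
    - [0,-0.008,0.004]
    - [0,-0.004,0.004]
    - [0,0,0.004]
    - [0,0,0.003]
    - [0,0,0]
    - [0,0,0]
  turn:
    - [0,0,0]
    - [0,0,0]
    - [0,0,0]
    - [0,0,0]
    - [0,0,0]
    - [0,0,0]
  fingers: [0,0,0,0,0,0]

```text
clock: 5.85
tool_pos: [0.4905, 0.3053, 0.0219]
ee_rot: [0.999, -0.032, 0.001, 0.003]
ft_force: [-0.5, 0.3, -4.2]
opening: 0.0498
```

Call:
arm_command:
  translation:
    - [0,0,0.003]
    - [0,0,0.003]
    - [0,0,0]
    - [0,0,0]
  turn:
    - [0,0,0]
    - [0,0,0]
    - [0,0,0]
    - [0,0,0]
  fingers: [0,0,0,0]

```text
clock: 6.18
tool_pos: [0.4961, 0.3062, 0.0223]
ee_rot: [0.999, -0.031, 0.006, 0.002]
ft_force: [-0.1, 0.6, -4.1]
opening: 0.0497
```

```bash
python3 -c "
from h import *
for i in range(4):
  o=env.observe(); print(o['tool_pos'].round(4),o['ee_rot'].round(4),np.round(o['ft_force'],2),o['qpos'].round(4)); f=env.grab_frame('wrist')
plan([.488,.305,.02],-3)
"
```

```text
[0.4961 0.3062 0.0223] [ 0.9995 -0.0313  0.0064  0.002 ] [-0.1   0.61 -4.1 ] [ 0.441   0.5419  1.7265 -0.0123  0.8637  0.5115]
[0.496  0.3062 0.0222] [ 0.9995 -0.0313  0.0063  0.002 ] [-0.37 -0.47 -4.29] [ 0.441   0.5421  1.7265 -0.0122  0.8635  0.5115]
[0.4955 0.3061 0.0217] [ 0.9995 -0.0313  0.0058  0.0021] [ 0.12  0.36 -3.67] [ 0.4411  0.5427  1.727  -0.012   0.8635  0.5115]
[0.495  0.3059 0.0213] [ 0.9995 -0.0313  0.0054  0.0024] [ 0.37 -0.4  -4.67] [ 0.4412  0.5431  1.7274 -0.012   0.8636  0.5115]
pos [0.4948 0.3058 0.0211] q6 0.51 F [-0.11 -0.54 -4.37] open 0.0496 t 6.38
n 1 turn/row [0.0047, -0.0103, -0.0102]
[[-0.007, 0.001, 0.001]]
```

Call:
arm_command:
  translation:
    - [-0.007,0.001,0.003]
    - [0,0,0.003]
    - [0,0,0.002]
    - [0,0,0]
  turn:
    - [0.004,-0.008,-0.008]
    - [0,0,0]
    - [0,0,0]
    - [0,0,0]
  fingers: [0,0,0,0]

```text
clock: 6.72
tool_pos: [0.4944, 0.3065, 0.0205]
ee_rot: [1.0, -0.026, 0.008, -0.001]
ft_force: [-0.1, 0.9, -3.6]
opening: 0.0494
```

Call:
arm_command:
  translation:
    - [-0.006,0,0.004]
    - [-0.006,0,0.004]
    - [-0.004,0,0.004]
    - [0,0,0.002]
  turn:
    - [0,-0.008,0]
    - [0,-0.008,0]
    - [0,-0.004,0]
    - [0,0,0]
  fingers: [0,0,0,0]

```text
clock: 7.05
tool_pos: [0.4911, 0.3088, 0.0183]
ee_rot: [1.0, -0.023, 0.01, -0.004]
ft_force: [-1.1, -2.5, 5.2]
opening: 0.0502
```

Call:
arm_command:
  translation:
    - [0,0,0]
    - [0,0,0]
    - [0,0,0]
    - [0,0,-0.02]
    - [0,0,-0.035]
    - [0,0,-0.035]
    - [0,0,-0.03]
    - [0,0,-0.01]
  turn:
    - [0,0,0]
    - [0,0,0]
    - [0,0,0]
    - [0,0,0]
    - [0,0,0]
    - [0,0,0]
    - [0,0,0]
    - [0,0,0]
  fingers: [0.75,0.75,0.75,0.75,0.75,0.75,0.75,0.75]

```text
clock: 7.72
tool_pos: [0.4826, 0.3068, 0.1459]
ee_rot: [1.0, -0.023, 0.002, -0.002]
ft_force: [0.0, -0.3, 0.3]
opening: 0.0657
```

```bash
python3 -c "
from h import *
f=snap('wrist','w4.png');snap('top','t4.png')
plan([.464,-.04,.12],4)"
```

```text
pos [0.4824 0.3067 0.1444] q6 0.49 F [-0.68  0.93  0.6 ] open 0.0657 t 7.82
n 10 turn/row [-0.0004, -0.0004, -0.0116]
[[-0.0, 0.035, 0.002], [-0.001, 0.035, 0.002], [-0.001, 0.035, 0.002], [-0.001, 0.035, 0.002], [-0.002, 0.035, 0.002], [-0.002, 0.035, 0.002], [-0.003, 0.035, 0.002], [-0.003, 0.035, 0.002], [-0.003, 0.035, 0.002], [-0.004, 0.035, 0.002]]
```

View pics/w4.png

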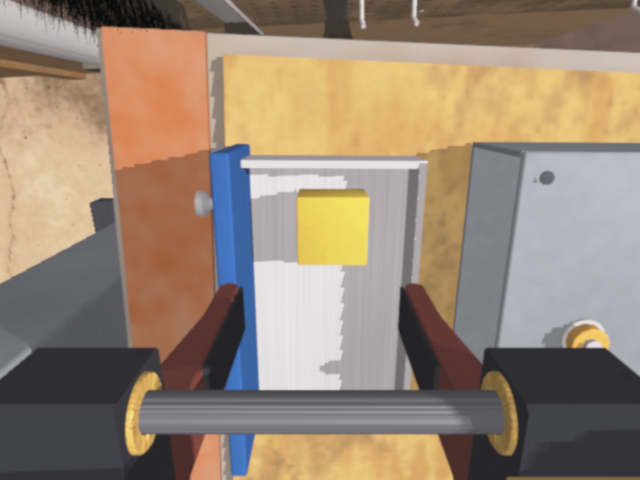

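View pics/t4.png

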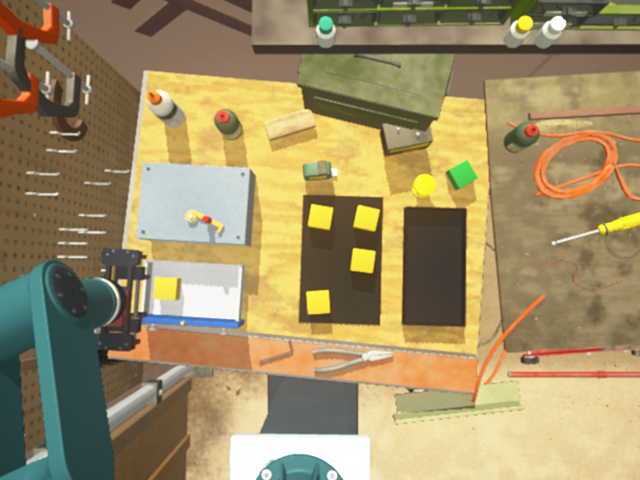

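Box A lies flat at the drawer's left end, at (333,228) in the wrist view. The other four have not moved. Box B at (318,302) is next.

Call:
arm_command:
  translation:
    - [0,0.035,0]
    - [-0.001,0.037,0]
    - [-0.001,0.037,0]
    - [-0.001,0.037,0.002]
    - [-0.002,0.037,0.002]
    - [-0.002,0.037,0.004]
    - [-0.003,0.037,0.006]
    - [-0.003,0.035,0.01]
  turn:
    - [0,0,-0.012]
    - [0,0,-0.012]
    - [0,0,-0.012]
    - [0,0,-0.012]
    - [0,0,-0.012]
    - [0,0,-0.012]
    - [0,0,-0.012]
    - [0,0,-0.012]
  fingers: [1,1,1,1,1,1,1,1]

```text
clock: 8.48
tool_pos: [0.4632, 0.0121, 0.1068]
ee_rot: [0.999, 0.034, -0.003, -0.004]
ft_force: [1.4, 0.1, 0.4]
opening: 0.0876
```

```bash
python3 -c "
from h import *
plan([.464,-.04,.06],4)"
```

```text
pos [0.4632 0.0121 0.1068] q6 -0.2 F [1.41 0.14 0.37] open 0.0876 t 8.48
n 3 turn/row [-0.0028, 0.0022, -0.0008]
[[-0.001, 0.017, 0.015], [-0.001, 0.017, 0.016], [-0.001, 0.017, 0.016]]
```

Call:
arm_command:
  translation:
    - [0,0.018,0.012]
    - [0,0.014,0.012]
    - [0,0.008,0.012]
    - [0,0,0]
    - [0,0,0]
  turn:
    - [-0.003,0.002,0]
    - [-0.003,0.002,0]
    - [-0.003,0.002,0]
    - [0,0,0]
    - [0,0,0]
  fingers: [1,1,1,1,1]

```text
clock: 8.9
tool_pos: [0.4571, -0.0347, 0.06]
ee_rot: [1.0, 0.03, -0.008, -0.001]
ft_force: [0.2, -0.5, 0.2]
opening: 0.0879
```

```bash
python3 -c "
from h import *
f=snap('wrist','w5.png');plan([.464,-.04,.009],4)"
```

```text
pos [ 0.4568 -0.0344  0.0601] q6 -0.28 F [ 0.02  0.34 -0.64] open 0.0879 t 8.95
n 2 turn/row [-0.0014, 0.0084, -0.0048]
[[0.004, 0.003, 0.025], [0.004, 0.003, 0.026]]
```

View pics/w5.png

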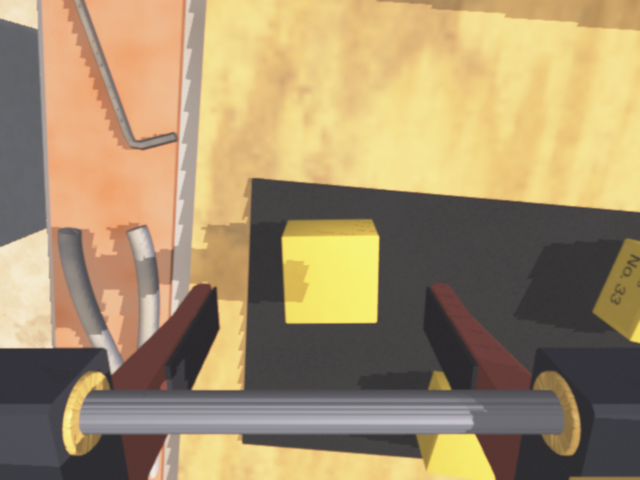

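The box is centred between the jaws at (331,277), about 6 mm too far in tool x.

Call:
arm_command:
  translation:
    - [0.004,0.004,0.02]
    - [0.003,0.004,0.022]
    - [0.002,0.003,0.012]
    - [0,0.001,0.002]
    - [0,0,0]
    - [0,0,0]
    - [0,0,0]
    - [0,0,0]
  turn:
    - [-0.001,0.008,-0.005]
    - [-0.001,0.008,-0.005]
    - [0,0,0]
    - [0,0,0]
    - [0,0,0]
    - [0,0,0]
    - [0,0,0]
    - [0,0,0]
  fingers: [1,1,1,0,0,0,0,0]

```text
clock: 9.62
tool_pos: [0.468, -0.0405, 0.0052]
ee_rot: [0.999, 0.039, 0.001, -0.001]
ft_force: [-3.1, -1.3, -0.8]
opening: 0.0576
```

Call:
arm_command:
  translation:
    - [0,0,0]
    - [0,0,0]
    - [0,0,0]
    - [0,0,0]
  turn:
    - [0,0,0]
    - [0,0,0]
    - [0,0,0]
    - [0,0,0]
  fingers: [0,0,0,0]

```text
clock: 9.95
tool_pos: [0.4674, -0.0398, 0.0063]
ee_rot: [0.999, 0.039, 0.002, -0.001]
ft_force: [-0.8, -0.1, -3.8]
opening: 0.0497
```

Call:
arm_command:
  translation:
    - [0,0,-0.02]
    - [0,0,-0.035]
    - [0,0,-0.035]
    - [0,0,-0.035]
    - [0,0,-0.01]
    - [0,0,0]
    - [0,0,0]
    - [0,0,0]
  turn:
    - [0,0,0]
    - [0,0,0]
    - [0,0,0]
    - [0,0,0]
    - [0,0,0]
    - [0,0,0]
    - [0,0,0]
    - [0,0,0]
  fingers: [0,0,0,0,0,0,0,0]

```text
clock: 10.62
tool_pos: [0.4648, -0.0397, 0.1449]
ee_rot: [0.999, 0.038, -0.001, -0.002]
ft_force: [0.2, -0.7, -5.1]
opening: 0.0497
```

```bash
python3 -c "
from h import *
plan([.484,.243,.15],-3)
plan([.476,-.305,.11],-1)"
```

```text
pos [ 0.4648 -0.0397  0.1449] q6 -0.31 F [ 0.23 -0.7  -5.13] open 0.0497 t 10.62
n 9 turn/row [-0.0004, 0.0002, 0.0144]
[[0.005, -0.031, -0.0], [0.004, -0.031, -0.0], [0.004, -0.031, -0.0], [0.003, -0.031, -0.001], [0.003, -0.031, -0.001], [0.002, -0.031, -0.001], [0.002, -0.031, -0.001], [0.001, -0.031, -0.001], [0.001, -0.031, -0.001]]
pos [ 0.4648 -0.0397  0.1449] q6 -0.31 F [ 0.23 -0.7  -5.13] open 0.0497 t 10.62
n 8 turn/row [-0.0004, 0.0002, 0.0118]
[[-0.001, 0.033, 0.004], [-0.001, 0.033, 0.004], [-0.0, 0.033, 0.004], [0.0, 0.033, 0.004], [0.0, 0.033, 0.004], [0.001, 0.033, 0.004], [0.001, 0.033, 0.004], [0.002, 0.033, 0.004]]
```

Box B is full as well (about 4 to 5 N). It goes in the middle of the drawer.

Call:
arm_command:
  translation:
    - [0.005,-0.031,0]
    - [0.004,-0.035,0]
    - [0.004,-0.035,-0.001]
    - [0.003,-0.035,-0.001]
    - [0.003,-0.035,-0.001]
    - [0.002,-0.035,-0.001]
    - [0.002,-0.033,-0.001]
    - [0.001,-0.025,-0.001]
  turn:
    - [0,0,0.015]
    - [0,0,0.015]
    - [0,0,0.015]
    - [0,0,0.015]
    - [0,0,0.015]
    - [0,0,0.015]
    - [0,0,0.015]
    - [0,0,0.015]
  fingers: [0,0,0,0,0,0,0,0]

```text
clock: 11.28
tool_pos: [0.4753, 0.2285, 0.1364]
ee_rot: [0.999, -0.03, -0.012, 0.002]
ft_force: [0.1, -0.1, -5.0]
opening: 0.0501
```

```bash
python3 -c "
from h import *
plan([.484,.240,.10],-3)"
```

```text
pos [0.4753 0.2285 0.1364] q6 0.37 F [ 0.11 -0.1  -5.03] open 0.0501 t 11.28
n 2 turn/row [0.0019, 0.0123, -0.0039]
[[0.004, -0.006, 0.018], [0.004, -0.006, 0.018]]
```

Call:
arm_command:
  translation:
    - [0.005,-0.004,0.012]
    - [0.004,-0.002,0.018]
    - [0.002,0,0.025]
    - [0,0,0.02]
    - [0,0,0.012]
    - [0,0,0]
    - [0,0,0]
  turn:
    - [0.002,0.01,0]
    - [0.002,0.01,0]
    - [0,0.004,0]
    - [0,0,0]
    - [0,0,0]
    - [0,0,0]
    - [0,0,0]
  fingers: [0,0,0,0,0,0,0]

```text
clock: 11.87
tool_pos: [0.4784, 0.2403, 0.0331]
ee_rot: [1.0, -0.026, -0.008, 0.002]
ft_force: [-0.1, -0.5, -4.1]
opening: 0.0495
```

```bash
python3 -c "
from h import *
plan([.486,.240,.014],-3)
f=snap('wrist','w6.png')"
```

```text
pos [0.4784 0.2403 0.0331] q6 0.38 F [-0.12 -0.54 -4.11] open 0.0495 t 11.87
n 1 turn/row [0.0039, 0.0164, -0.0001]
[[0.008, -0.0, 0.019]]
```

View pics/w6.png

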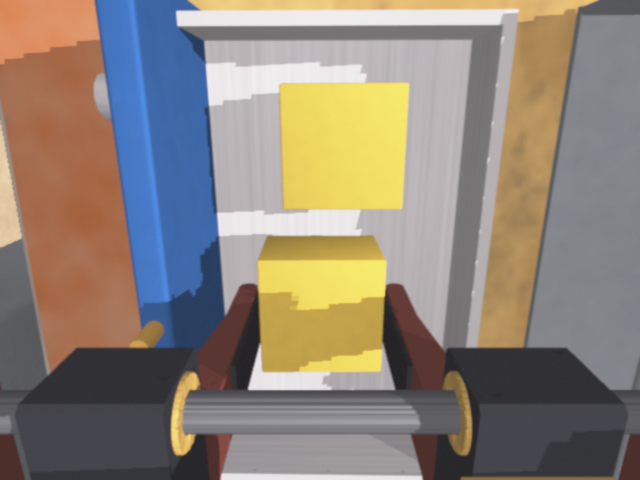

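The held box is clear of box A, with a gap at v≈210 to 235, and needs about 8 mm more in +x.

Call:
arm_command:
  translation:
    - [0.006,0,0.007]
    - [0.006,0,0.007]
    - [0.004,0,0.006]
    - [0,0,0.003]
    - [0,0,0]
  turn:
    - [0.002,0.008,0]
    - [0.002,0.008,0]
    - [0,0,0]
    - [0,0,0]
    - [0,0,0]
  fingers: [0,0,0,0,0]

```text
clock: 12.33
tool_pos: [0.5026, 0.2396, 0.0136]
ee_rot: [1.0, -0.026, 0.007, -0.001]
ft_force: [0.2, 0.0, -4.0]
opening: 0.05
```

Call:
arm_command:
  translation:
    - [-0.005,0,0]
    - [-0.004,0,0]
    - [-0.003,0,0]
    - [0,0,0]
    - [0,0,0]
    - [0,0,0]
  turn:
    - [0,-0.006,0]
    - [0,-0.004,0]
    - [0,0,0]
    - [0,0,0]
    - [0,0,0]
    - [0,0,0]
  fingers: [0,0,0,0,0,0]

```text
clock: 12.83
tool_pos: [0.491, 0.2403, 0.0136]
ee_rot: [1.0, -0.027, 0.002, -0.002]
ft_force: [-0.5, -0.5, -4.4]
opening: 0.0498
```

Call:
arm_command:
  translation:
    - [0,0,0.002]
    - [0,0,0]
    - [0,0,0]
    - [0,0,0]
    - [0,0,-0.02]
    - [0,0,-0.035]
    - [0,0,-0.035]
    - [0,0,-0.03]
  turn:
    - [0,0,0]
    - [0,0,0]
    - [0,0,0]
    - [0,0,0]
    - [0,0,0]
    - [0,0,0]
    - [0,0,0]
    - [0,0,0]
  fingers: [0,0.75,0.75,0.75,0.75,0.75,0.75,0.75]

```text
clock: 13.5
tool_pos: [0.4877, 0.239, 0.131]
ee_rot: [1.0, -0.027, -0.002, -0.0]
ft_force: [1.3, 0.8, -0.1]
opening: 0.0656
```

```bash
python3 -c "
from h import *
f=snap('wrist','w7.png'); boxes(snap('top','t7.png'))
plan([.558,-.141,.12],-7)"
```

```text
box [ 0.6576 -0.0439] yaw -9.0 sides 0.053 0.0517
box [ 0.6548 -0.1492] yaw -12.4 sides 0.0534 0.0523
box [ 0.5581 -0.1411] yaw -7.1 sides 0.0522 0.0527
pos [0.4918 0.2404 0.1345] q6 0.38 F [1.01 0.63 0.15] open 0.066 t 13.6
n 12 turn/row [-0.0004, -0.0004, 0.0058]
[[0.007, 0.031, 0.001], [0.007, 0.031, 0.001], [0.008, 0.031, 0.001], [0.008, 0.031, 0.001], [0.008, 0.031, 0.001], [0.008, 0.031, 0.001], [0.008, 0.031, 0.001], [0.008, 0.031, 0.001], [0.009, 0.031, 0.001], [0.009, 0.031, 0.001], [0.009, 0.031, 0.001], [0.009, 0.031, 0.001]]
```

View pics/w7.png

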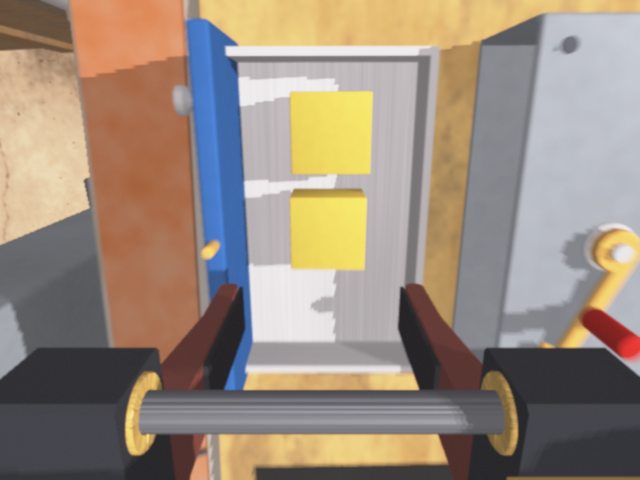

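Boxes A and B lie side by side at (331,132) and (329,230), with room left for a third. Next is box C at (0.558,-0.141).

Call:
arm_command:
  translation:
    - [0.007,0.033,-0.002]
    - [0.007,0.037,0]
    - [0.008,0.037,0]
    - [0.008,0.037,0]
    - [0.008,0.037,0.002]
    - [0.008,0.037,0.004]
    - [0.008,0.037,0.006]
    - [0.008,0.037,0.008]
  turn:
    - [0,0,0.007]
    - [0,0,0.007]
    - [0,0,0.007]
    - [0,0,0.007]
    - [0,0,0.007]
    - [0,0,0.007]
    - [0,0,0.007]
    - [0,0,0.007]
  fingers: [1,1,1,1,1,1,1,1]

```text
clock: 14.27
tool_pos: [0.535, -0.0583, 0.114]
ee_rot: [0.999, -0.049, 0.007, -0.005]
ft_force: [-0.3, -0.2, 0.1]
opening: 0.0877
```

```bash
python3 -c "
from h import *
plan([.558,-.141,.07],-7)"
```

```text
pos [ 0.535  -0.0583  0.114 ] q6 -0.16 F [-0.31 -0.24  0.15] open 0.0877 t 14.27
n 3 turn/row [-0.0034, -0.0044, 0.0079]
[[0.01, 0.027, 0.015], [0.01, 0.027, 0.015], [0.011, 0.027, 0.015]]
```

Call:
arm_command:
  translation:
    - [0.01,0.027,0.012]
    - [0.009,0.026,0.014]
    - [0.004,0.016,0.014]
    - [0,0,0.006]
    - [0,0,0]
    - [0,0,0]
  turn:
    - [-0.003,-0.004,0.008]
    - [-0.003,-0.004,0.008]
    - [-0.003,-0.004,0.008]
    - [0,0,0]
    - [0,0,0]
    - [0,0,0]
  fingers: [1,1,1,1,1,1]

```text
clock: 14.77
tool_pos: [0.5498, -0.1407, 0.0603]
ee_rot: [0.998, -0.067, -0.001, -0.0]
ft_force: [-0.5, -0.0, 0.2]
opening: 0.088
```

```bash
python3 -c "
from h import *
f=snap('wrist','w8.png');plan([.558,-.141,.008],-7)"
```

```text
pos [ 0.5496 -0.1402  0.0604] q6 -0.24 F [-0.88  0.14 -0.07] open 0.088 t 14.82
n 2 turn/row [-0.0003, 0.0011, -0.0052]
[[0.004, -0.0, 0.026], [0.004, -0.0, 0.026]]
```

View pics/w8.png

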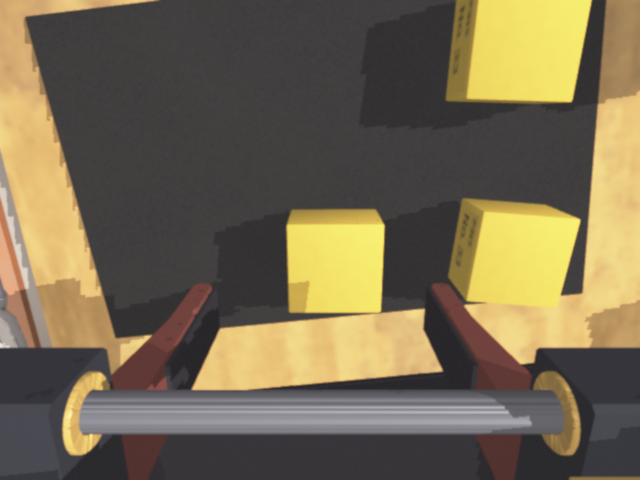

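The box sits between the jaws at (335,262), about 8 mm further in +x. The neighbour is close to the right finger, so I'll narrow the fingers a little.

Call:
arm_command:
  translation:
    - [0.005,0,0.016]
    - [0.004,0,0.02]
    - [0.003,0,0.016]
    - [0,0,0.004]
    - [0,0,0]
    - [0,0,0]
    - [0,0,0]
    - [0,0,0]
  turn:
    - [0,0,-0.005]
    - [0,0,-0.005]
    - [0,0,0]
    - [0,0,0]
    - [0,0,0]
    - [0,0,0]
    - [0,0,0]
    - [0,0,0]
  fingers: [0.82,0.82,0.82,0,0,0,0,0]

```text
clock: 15.48
tool_pos: [0.5637, -0.1338, 0.0094]
ee_rot: [0.998, -0.056, 0.002, -0.0]
ft_force: [0.5, -1.0, -0.3]
opening: 0.0502
```

Call:
arm_command:
  translation:
    - [0,0,0]
    - [0,0,0]
    - [0,0,0]
  turn:
    - [0,0,0]
    - [0,0,0]
    - [0,0,0]
  fingers: [0,0,0]

```text
clock: 15.73
tool_pos: [0.5648, -0.134, 0.0116]
ee_rot: [0.998, -0.056, 0.004, 0.0]
ft_force: [0.1, 0.2, -0.5]
opening: 0.0501
```

Call:
arm_command:
  translation:
    - [0,0,-0.02]
    - [0,0,-0.035]
    - [0,0,-0.035]
    - [0,0,-0.035]
    - [0,0,-0.01]
    - [0,0,0]
    - [0,0,0]
    - [0,0,0]
  turn:
    - [0,0,0]
    - [0,0,0]
    - [0,0,0]
    - [0,0,0]
    - [0,0,0]
    - [0,0,0]
    - [0,0,0]
    - [0,0,0]
  fingers: [0,0,0,0,0,0,0,0]

```text
clock: 16.4
tool_pos: [0.5625, -0.1345, 0.1524]
ee_rot: [0.998, -0.057, 0.003, 0.0]
ft_force: [0.2, -0.4, -0.8]
opening: 0.0501
```

```bash
python3 -c "
from h import *
plan([.476,-.305,.10],-1)"
```

```text
pos [ 0.5625 -0.1345  0.1524] q6 -0.24 F [ 0.25 -0.38 -0.8 ] open 0.0501 t 16.4
n 6 turn/row [0.0, -0.0011, -0.016]
[[-0.011, 0.03, 0.009], [-0.012, 0.03, 0.009], [-0.012, 0.029, 0.009], [-0.013, 0.029, 0.009], [-0.013, 0.029, 0.009], [-0.013, 0.029, 0.009]]
```

The box is held at 50 mm and pulls only about 0.5 N, so it is empty and goes in the tray.

Call:
arm_command:
  translation:
    - [-0.011,0.028,0.004]
    - [-0.012,0.03,0.008]
    - [-0.013,0.03,0.01]
    - [-0.014,0.029,0.01]
    - [-0.014,0.026,0.01]
    - [-0.01,0.016,0.01]
    - [0,0,0]
    - [0,0,0]
  turn:
    - [0,0,-0.016]
    - [0,0,-0.016]
    - [0,0,-0.016]
    - [0,0,-0.016]
    - [0,0,-0.016]
    - [0,0,-0.016]
    - [0,0,0]
    - [0,0,0]
  fingers: [0,0,0,0,0,0,0,0]

```text
clock: 17.07
tool_pos: [0.4682, -0.2882, 0.0856]
ee_rot: [1.0, -0.005, -0.003, -0.005]
ft_force: [0.4, 0.1, -0.5]
opening: 0.0498
```

```bash
python3 -c "
from h import *
plan([.474,-.300,.03],-1)
f=snap('wrist','w9.png')"
```

```text
pos [ 0.4682 -0.2882  0.0856] q6 -0.67 F [ 0.39  0.14 -0.49] open 0.0498 t 17.07
n 2 turn/row [-0.0053, 0.0033, 0.0036]
[[0.003, 0.006, 0.028], [0.003, 0.006, 0.028]]
```

View pics/w9.png

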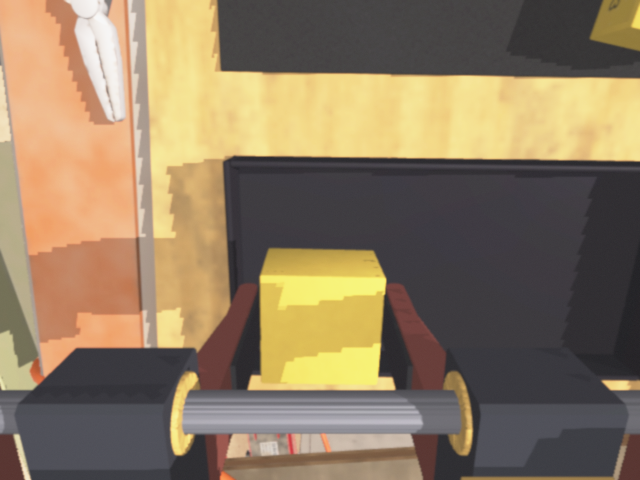

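Call:
arm_command:
  translation:
    - [0.003,0.005,0.02]
    - [0.003,0.005,0.026]
    - [0.002,0.003,0.016]
    - [0,0,0.005]
    - [0,0,0]
    - [0,0,0]
  turn:
    - [-0.005,0.003,0.004]
    - [-0.005,0.003,0.004]
    - [0,0,0]
    - [0,0,0]
    - [0,0,0]
    - [0,0,0]
  fingers: [0,0,0,0,0,0]

```text
clock: 17.62
tool_pos: [0.48, -0.2956, 0.0168]
ee_rot: [1.0, -0.007, 0.0, -0.001]
ft_force: [-0.3, -0.2, -0.4]
opening: 0.05
```

Box bottom is at about 5 mm and the floor at about 4 mm, so I release it here.

Call:
arm_command:
  translation:
    - [0,0.002,0.001]
    - [0,0,0]
    - [0,0,0]
    - [0,0,0]
    - [0,0,-0.02]
    - [0,0,-0.035]
    - [0,0,-0.035]
    - [0,0,-0.02]
  turn:
    - [0,0,0]
    - [0,0,0]
    - [0,0,0]
    - [0,0,0]
    - [0,0,0]
    - [0,0,0]
    - [0,0,0]
    - [0,0,0]
  fingers: [0,0.8,0.8,0.8,0.8,0.8,0.8,0.8]

```text
clock: 18.28
tool_pos: [0.4786, -0.2951, 0.1296]
ee_rot: [1.0, -0.007, -0.001, -0.002]
ft_force: [0.4, 0.2, 0.5]
opening: 0.0706
```

```bash
python3 -c "
from h import *
f=snap('wrist','w10.png');t=snap('top','t10.png');boxes(t)
plan([.655,-.149,.10],-12.4)"
```

```text
box [ 0.6576 -0.0439] yaw -9.0 sides 0.053 0.0517
box [ 0.6548 -0.1493] yaw -12.4 sides 0.0532 0.0523
pos [ 0.4802 -0.2964  0.1307] q6 -0.66 F [ 0.19 -0.59 -0.47] open 0.0703 t 18.38
n 7 turn/row [-0.0002, -0.0001, 0.0291]
[[0.025, -0.021, 0.004], [0.024, -0.022, 0.004], [0.023, -0.023, 0.004], [0.023, -0.023, 0.004], [0.022, -0.024, 0.004], [0.021, -0.025, 0.004], [0.021, -0.025, 0.004]]
```

View pics/w10.png

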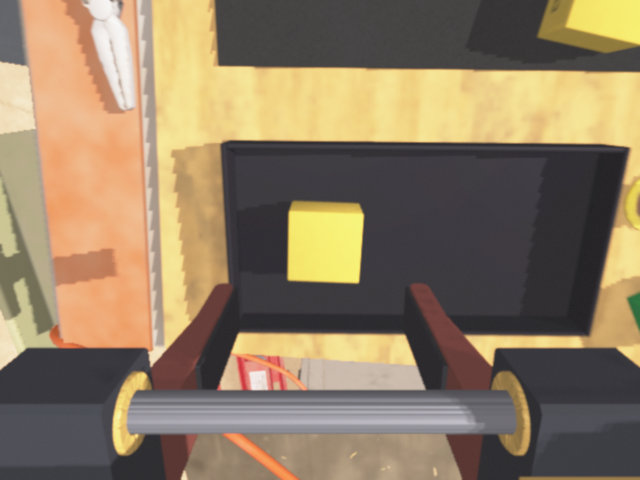

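View pics/t10.png

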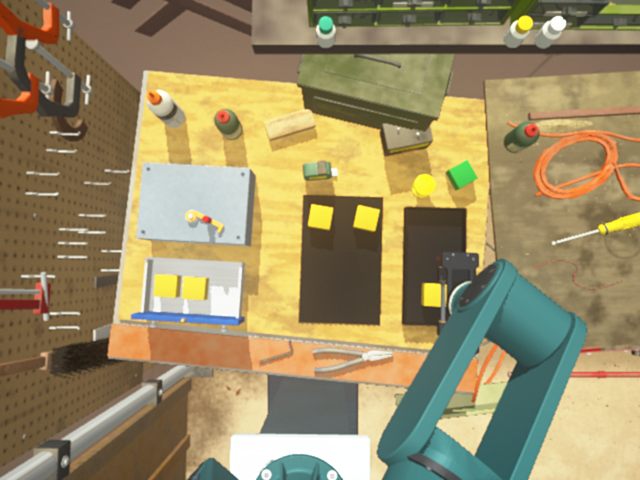

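Box C lies flat in the tray at (325,242). Boxes D at (366,218) and E at (320,217) have not moved. D is next.

Call:
arm_command:
  translation:
    - [0.025,-0.02,0]
    - [0.024,-0.022,0.002]
    - [0.023,-0.023,0.004]
    - [0.023,-0.023,0.006]
    - [0.022,-0.024,0.008]
    - [0.02,-0.022,0.008]
    - [0.012,-0.012,0.006]
    - [0,0,0]
  turn:
    - [0,0,0.029]
    - [0,0,0.029]
    - [0,0,0.029]
    - [0,0,0.029]
    - [0,0,0.029]
    - [0,0,0.029]
    - [0,0,0.02]
    - [0,0,0]
  fingers: [1,1,1,1,1,1,1,1]

```text
clock: 19.05
tool_pos: [0.6475, -0.1615, 0.0934]
ee_rot: [0.994, -0.111, 0.001, 0.0]
ft_force: [0.1, -1.0, 0.0]
opening: 0.0876
```

```bash
python3 -c "
from h import *
plan([.655,-.149,.05],-12.4)"
```

```text
pos [ 0.6475 -0.1615  0.0934] q6 -0.12 F [ 0.13 -1.    0.01] open 0.0876 t 19.05
n 2 turn/row [0.0001, -0.0014, -0.0035]
[[0.002, -0.007, 0.022], [0.002, -0.007, 0.022]]
```

Call:
arm_command:
  translation:
    - [0.003,-0.007,0.016]
    - [0.003,-0.007,0.018]
    - [0.002,-0.003,0.01]
    - [0,0,0]
    - [0,0,0]
  turn:
    - [0,0,-0.003]
    - [0,0,-0.003]
    - [0,0,0]
    - [0,0,0]
    - [0,0,0]
  fingers: [1,1,1,1,1]

```text
clock: 19.47
tool_pos: [0.6562, -0.1464, 0.0451]
ee_rot: [0.994, -0.107, -0.001, 0.0]
ft_force: [0.2, 1.1, 0.6]
opening: 0.0874
```

```bash
python3 -c "
from h import *
f=snap('wrist','w11.png');plan([.655,-.149,.009],-12.4)"
```

```text
pos [ 0.656  -0.1466  0.0452] q6 -0.11 F [ 1.02  0.12 -0.17] open 0.0874 t 19.52
n 2 turn/row [0.0006, 0.0012, 0.0013]
[[-0.0, 0.001, 0.018], [-0.0, 0.001, 0.018]]
```

View pics/w11.png

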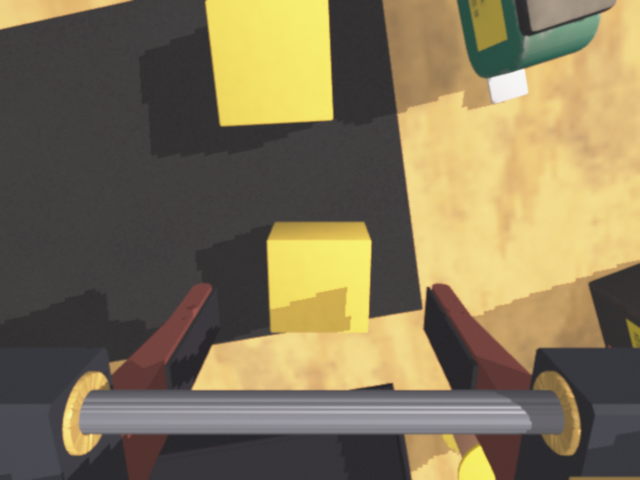

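Box D is centred in the jaws at (320,285).

Call:
arm_command:
  translation:
    - [0,0.001,0.014]
    - [0,0.001,0.016]
    - [0,0,0.008]
    - [0,0,0]
    - [0,0,0]
    - [0,0,0]
    - [0,0,0]
    - [0,0,0]
  turn:
    - [0,0,0]
    - [0,0,0]
    - [0,0,0]
    - [0,0,0]
    - [0,0,0]
    - [0,0,0]
    - [0,0,0]
    - [0,0,0]
  fingers: [1,1,0.8,0,0,0,0,0]

```text
clock: 20.18
tool_pos: [0.6576, -0.1538, 0.0139]
ee_rot: [0.994, -0.108, 0.003, 0.002]
ft_force: [-0.6, -0.2, 0.2]
opening: 0.0515
```

Call:
arm_command:
  translation:
    - [0,0,0]
    - [0,0,0]
    - [0,0,0]
  turn:
    - [0,0,0]
    - [0,0,0]
    - [0,0,0]
  fingers: [0,0,0]

```text
clock: 20.43
tool_pos: [0.6587, -0.154, 0.0154]
ee_rot: [0.994, -0.108, 0.004, 0.002]
ft_force: [0.1, -0.5, -0.7]
opening: 0.0493
```

Call:
arm_command:
  translation:
    - [0,0,-0.02]
    - [0,0,-0.035]
    - [0,0,-0.035]
    - [0,0,-0.035]
    - [0,0,-0.01]
    - [0,0,0]
    - [0,0,0]
    - [0,0,0]
  turn:
    - [0,0,0]
    - [0,0,0]
    - [0,0,0]
    - [0,0,0]
    - [0,0,0]
    - [0,0,0]
    - [0,0,0]
    - [0,0,0]
  fingers: [0,0,0,0,0,0,0,0]

```text
clock: 21.1
tool_pos: [0.6555, -0.152, 0.1524]
ee_rot: [0.994, -0.108, 0.002, 0.001]
ft_force: [-0.6, 0.2, -0.1]
opening: 0.0495
```

```bash
python3 -c "
from h import *
plan([.546,-.305,.10],-1)
plan([.486,.175,.15],-3)"
```

```text
pos [ 0.6555 -0.152   0.1524] q6 -0.11 F [-0.6   0.25 -0.08] open 0.0495 t 21.1
n 6 turn/row [0.0005, -0.0005, -0.0331]
[[-0.012, 0.029, 0.009], [-0.013, 0.028, 0.009], [-0.014, 0.028, 0.009], [-0.015, 0.027, 0.009], [-0.016, 0.027, 0.009], [-0.017, 0.026, 0.009]]
pos [ 0.6555 -0.152   0.1524] q6 -0.11 F [-0.6   0.25 -0.08] open 0.0495 t 21.1
n 11 turn/row [0.0003, -0.0003, -0.0149]
[[-0.021, -0.026, 0.0], [-0.021, -0.026, 0.0], [-0.021, -0.026, 0.0], [-0.02, -0.027, 0.0], [-0.02, -0.027, 0.0], [-0.019, -0.027, 0.0], [-0.019, -0.028, 0.0], [-0.019, -0.028, 0.0], [-0.018, -0.028, 0.0], [-0.018, -0.028, 0.0], [-0.017, -0.029, 0.0]]
```

Box D is held at 49.5 mm and pulls no weight, so it is empty and goes in the far half of the tray.

```bash
python3 -c "
from h import *
plan([.614,-.305,.10],-1)"
```

```text
pos [ 0.6555 -0.152   0.1524] q6 -0.11 F [-0.6   0.25 -0.08] open 0.0495 t 21.1
n 5 turn/row [0.0006, -0.0006, -0.0398]
[[-0.002, 0.032, 0.011], [-0.003, 0.032, 0.011], [-0.004, 0.031, 0.011], [-0.005, 0.031, 0.011], [-0.007, 0.031, 0.011]]
```

Call:
arm_command:
  translation:
    - [-0.002,0.03,0.006]
    - [-0.003,0.032,0.011]
    - [-0.004,0.032,0.011]
    - [-0.005,0.03,0.011]
    - [-0.006,0.022,0.011]
    - [0,0.008,0]
    - [0,0,0]
    - [0,0,0]
  turn:
    - [0,0,-0.04]
    - [0,0,-0.04]
    - [0,0,-0.04]
    - [0,0,-0.04]
    - [0,0,-0.04]
    - [0,0,0]
    - [0,0,0]
    - [0,0,0]
  fingers: [0,0,0,0,0,0,0,0]

```text
clock: 21.77
tool_pos: [0.6064, -0.3007, 0.0838]
ee_rot: [1.0, -0.003, -0.008, -0.005]
ft_force: [0.4, 0.4, 0.3]
opening: 0.0493
```

```bash
python3 -c "
from h import *
plan([.614,-.303,.021],-1)
f=snap('wrist','w12.png')"
```

```text
pos [ 0.6064 -0.3007  0.0838] q6 -0.56 F [0.4  0.36 0.29] open 0.0493 t 21.77
n 2 turn/row [-0.0051, 0.0084, 0.006]
[[0.004, 0.001, 0.031], [0.004, 0.001, 0.031]]
```

View pics/w12.png

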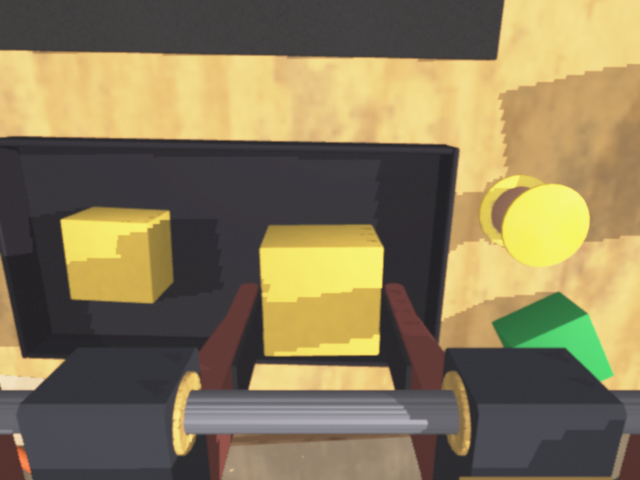

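The box is over the tray's far half, clear of C at (118,255), the right wall at u≈445 and the spool at (540,225).

Call:
arm_command:
  translation:
    - [0.003,0.001,0.02]
    - [0.003,0.001,0.024]
    - [0.001,0.001,0.014]
    - [0,0,0.004]
    - [0,0,0]
    - [0,0,0]
  turn:
    - [-0.005,0.008,0.006]
    - [-0.005,0.008,0.006]
    - [0,0,0]
    - [0,0,0]
    - [0,0,0]
    - [0,0,0]
  fingers: [0,0,0,0,0,0]

```text
clock: 22.32
tool_pos: [0.6185, -0.2965, 0.0232]
ee_rot: [1.0, -0.007, 0.002, 0.0]
ft_force: [0.1, 0.0, -0.5]
opening: 0.0493
```

Call:
arm_command:
  translation:
    - [-0.003,0.003,0.003]
    - [0,0.002,0.002]
    - [0,0,0]
    - [0,0,0]
    - [0,0,0]
    - [0,0,-0.02]
    - [0,0,-0.035]
    - [0,0,-0.035]
  turn:
    - [0,0,0]
    - [0,0,0]
    - [0,0,0]
    - [0,0,0]
    - [0,0,0]
    - [0,0,0]
    - [0,0,0]
    - [0,0,0]
  fingers: [0,0,0.73,0.73,0.73,0.73,0.73,0.73]

```text
clock: 22.98
tool_pos: [0.6114, -0.2998, 0.1064]
ee_rot: [1.0, -0.007, -0.002, -0.002]
ft_force: [0.7, -0.9, 0.9]
opening: 0.0644
```

```bash
python3 -c "
from h import *
f=snap('wrist','w13.png');t=snap('top','t13.png');boxes(t,x0=300)
plan([.6575,-.044,.12],-9)"
```

```text
box [ 0.6574 -0.044 ] yaw -9.0 sides 0.0534 0.0517
pos [ 0.6163 -0.3027  0.1128] q6 -0.55 F [ 0.39 -0.08  0.34] open 0.0642 t 23.08
n 8 turn/row [0.0002, -0.001, 0.018]
[[0.005, -0.032, -0.001], [0.004, -0.032, -0.001], [0.004, -0.033, -0.001], [0.003, -0.033, -0.001], [0.002, -0.033, -0.001], [0.002, -0.033, -0.001], [0.001, -0.033, -0.001], [0.001, -0.033, -0.001]]
```

View pics/w13.png

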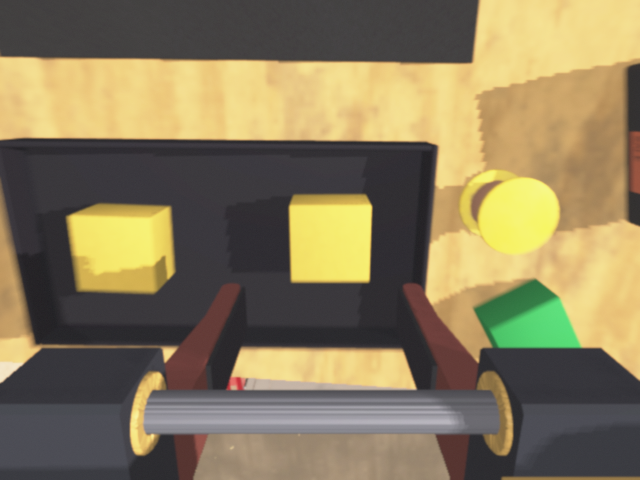

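Boxes C and D both lie flat in the tray at (122,248) and (331,240). The last is box E at (0.657,-0.044).

Call:
arm_command:
  translation:
    - [0.005,-0.032,-0.002]
    - [0.004,-0.034,-0.001]
    - [0.004,-0.034,0]
    - [0.003,-0.034,0]
    - [0.002,-0.034,0]
    - [0.002,-0.034,0.002]
    - [0.001,-0.028,0.005]
    - [0.001,-0.015,0.006]
  turn:
    - [0,0,0.019]
    - [0,0,0.019]
    - [0,0,0.019]
    - [0,0,0.019]
    - [0,0,0.019]
    - [0,0,0.019]
    - [0,0,0.019]
    - [0,0,0]
  fingers: [1,1,1,1,1,1,1,1]

```text
clock: 23.75
tool_pos: [0.6617, -0.0588, 0.1051]
ee_rot: [0.997, -0.082, 0.01, 0.004]
ft_force: [0.7, -0.0, 0.2]
opening: 0.0877
```

```bash
python3 -c "
from h import *
plan([.6575,-.044,.05],-9)"
```

```text
pos [ 0.6617 -0.0588  0.1051] q6 -0.02 F [ 0.67 -0.03  0.23] open 0.0877 t 23.75
n 2 turn/row [0.003, -0.0101, -0.0033]
[[-0.004, -0.007, 0.027], [-0.004, -0.007, 0.028]]
```

Call:
arm_command:
  translation:
    - [-0.003,-0.005,0.02]
    - [-0.003,-0.004,0.022]
    - [0,0,0.012]
    - [0,0,0]
    - [0,0,0]
  turn:
    - [0.003,-0.01,-0.003]
    - [0.003,-0.01,-0.003]
    - [0,0,0]
    - [0,0,0]
    - [0,0,0]
  fingers: [1,1,1,1,1]

```text
clock: 24.17
tool_pos: [0.6582, -0.043, 0.0479]
ee_rot: [0.997, -0.076, 0.0, -0.001]
ft_force: [0.2, 0.6, -0.3]
opening: 0.0875
```

```bash
python3 -c "
from h import *
f=snap('wrist','w14.png');plan([.6575,-.044,.010],-9)"
```

```text
pos [ 0.6581 -0.0432  0.048 ] q6 -0.02 F [ 0.29 -0.1  -0.03] open 0.0881 t 24.22
n 2 turn/row [-0.0006, -0.0001, 0.0025]
[[-0.0, 0.0, 0.019], [-0.0, 0.0, 0.019]]
```

View pics/w14.png

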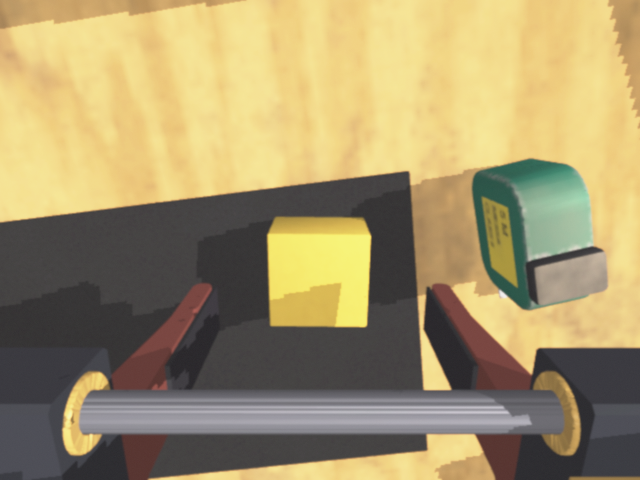

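Box E is centred at (320,280). The tape measure at (535,235) is 67 mm high, below the gripper body at about 90 mm.

Call:
arm_command:
  translation:
    - [0,0,0.014]
    - [0,0,0.016]
    - [0,0,0.007]
    - [0,0,0]
    - [0,0,0]
    - [0,0,0]
    - [0,0,0]
    - [0,0,0]
  turn:
    - [0,0,0]
    - [0,0,0]
    - [0,0,0]
    - [0,0,0]
    - [0,0,0]
    - [0,0,0]
    - [0,0,0]
    - [0,0,0]
  fingers: [1,1,0.8,0,0,0,0,0]

```text
clock: 24.88
tool_pos: [0.6625, -0.0479, 0.0177]
ee_rot: [0.997, -0.078, 0.005, 0.0]
ft_force: [-1.8, -0.3, 0.3]
opening: 0.0512
```

Call:
arm_command:
  translation:
    - [0,0,0]
    - [0,0,0]
    - [0,0,0]
  turn:
    - [0,0,0]
    - [0,0,0]
    - [0,0,0]
  fingers: [0,0,0]

```text
clock: 25.13
tool_pos: [0.6613, -0.0477, 0.0185]
ee_rot: [0.997, -0.078, 0.004, 0.0]
ft_force: [-1.9, 0.3, 0.6]
opening: 0.0315
```

Call:
arm_command:
  translation:
    - [0,0,-0.02]
    - [0,0,-0.035]
    - [0,0,-0.035]
    - [0,0,-0.035]
    - [0,0,-0.01]
    - [0,0,0]
    - [0,0,0]
    - [0,0,0]
  turn:
    - [0,0,0]
    - [0,0,0]
    - [0,0,0]
    - [0,0,0]
    - [0,0,0]
    - [0,0,0]
    - [0,0,0]
    - [0,0,0]
  fingers: [0,0,0,0,0,0,0,0]

```text
clock: 25.8
tool_pos: [0.6634, -0.0476, 0.1587]
ee_rot: [0.997, -0.078, 0.007, 0.0]
ft_force: [-0.7, 0.3, -0.5]
opening: 0.0003
```

```bash
python3 -c "
from h import *
plan([.546,-.305,.10],89)
plan([.486,.175,.15],-3)"
```

```text
pos [ 0.6634 -0.0476  0.1587] q6 -0.02 F [-0.65  0.31 -0.45] open 0.0003 t 25.8
n 13 turn/row [-0.0008, -0.0009, 0.1102]
[[-0.006, 0.021, 0.004], [-0.004, 0.021, 0.004], [-0.001, 0.022, 0.004], [0.001, 0.022, 0.004], [0.004, 0.021, 0.004], [0.006, 0.021, 0.005], [0.008, 0.02, 0.005], [0.01, 0.019, 0.005], [0.012, 0.018, 0.005], [0.014, 0.016, 0.005], [0.016, 0.015, 0.005], [0.018, 0.013, 0.005], [0.019, 0.011, 0.005]]
pos [ 0.6634 -0.0476  0.1587] q6 -0.02 F [-0.65  0.31 -0.45] open 0.0003 t 25.8
n 9 turn/row [0.0, -0.0016, -0.0115]
[[-0.023, -0.021, 0.001], [-0.023, -0.022, 0.001], [-0.023, -0.022, 0.001], [-0.023, -0.022, 0.001], [-0.022, -0.022, 0.001], [-0.022, -0.023, 0.001], [-0.022, -0.023, 0.001], [-0.022, -0.023, 0.001], [-0.021, -0.023, 0.001]]
```

The grip slipped off: the tips were 18 mm up, so the pads held only the top edge. I look again.

```bash
python3 -c "
from h import *
f=snap('wrist','w15.png');t=snap('top','t15.png');boxes(t,x0=270)"
```

```text
(no output)
```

View pics/w15.png

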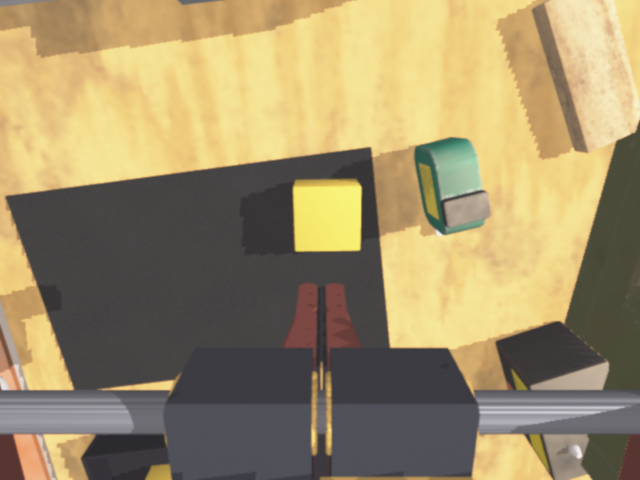

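View pics/t15.png

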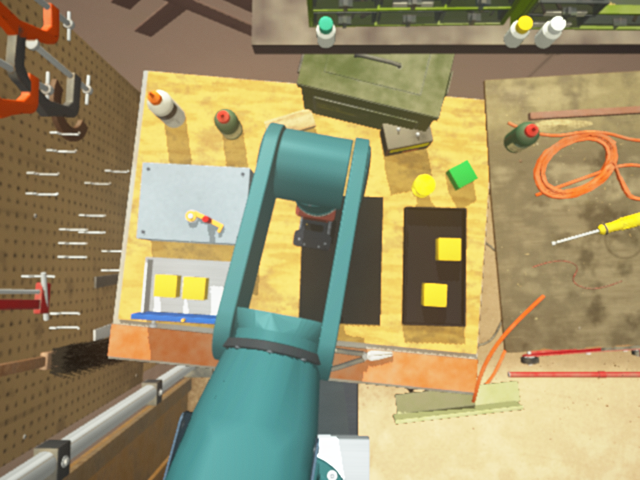

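The box is still on the mat at (327,216) in the wrist view, practically where it was.

```bash
python3 -c "
from h import *
f=env.grab_frame('wrist'); print(ray(f,327,219,.035).round(4))
plan([.66,-.044,.05],-9)"
```

```text
[ 0.6674 -0.0464  0.035 ]
pos [ 0.6623 -0.0474  0.1574] q6 -0.02 F [-0.65  0.59  0.33] open 0.0005 t 25.95
n 4 turn/row [-0.0001, -0.0029, 0.0002]
[[-0.001, -0.001, 0.027], [-0.001, -0.001, 0.027], [-0.001, -0.001, 0.027], [-0.001, -0.001, 0.027]]
```

Call:
arm_command:
  translation:
    - [0,0,0]
    - [0,0,0]
    - [0,0,0]
    - [0,0,0.01]
    - [0,0,0.015]
    - [0,0,0.02]
    - [0,0,0.02]
    - [0,0,0.02]
  turn:
    - [0,0,0]
    - [0,0,0]
    - [0,-0.004,0]
    - [0,-0.004,0]
    - [0,-0.004,0]
    - [0,0,0]
    - [0,0,0]
    - [0,0,0]
  fingers: [1,1,1,1,1,1,1,1]

```text
clock: 26.62
tool_pos: [0.6627, -0.0475, 0.0651]
ee_rot: [0.997, -0.078, -0.001, -0.0]
ft_force: [1.4, -0.0, 0.3]
opening: 0.0504
```

Call:
arm_command:
  translation:
    - [0,0,0.012]
    - [0,0,0]
    - [0,0,0]
    - [0,0,0]
  turn:
    - [0,0,0]
    - [0,0,0]
    - [0,0,0]
    - [0,0,0]
  fingers: [1,1,1,1]

```text
clock: 26.95
tool_pos: [0.6561, -0.0465, 0.0422]
ee_rot: [0.997, -0.078, -0.008, -0.001]
ft_force: [0.2, -0.0, 0.4]
opening: 0.0771
```

```bash
python3 -c "
from h import *
f=snap('wrist','w16.png');plan([.66,-.044,.009],-9)"
```

```text
pos [ 0.6563 -0.0465  0.0426] q6 -0.02 F [-0.05  0.07 -0.92] open 0.0809 t 27.0
n 1 turn/row [-0.0006, 0.0161, 0.0006]
[[0.004, -0.003, 0.034]]
```

View pics/w16.png

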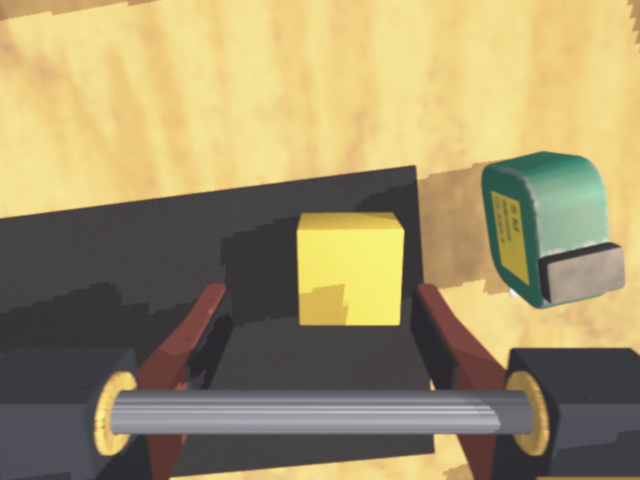

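The box is about 12 mm to the right of the jaw centre (u=350 against 321), so I shift before going down.

Call:
arm_command:
  translation:
    - [0.004,-0.001,0]
    - [0.003,-0.001,0]
    - [0.002,-0.001,0]
    - [0,0,0]
    - [0,0,0]
    - [0,0,0]
  turn:
    - [0,0.008,0]
    - [0,0.006,0]
    - [0,0,0]
    - [0,0,0]
    - [0,0,0]
    - [0,0,0]
  fingers: [1,1,1,1,1,1]

```text
clock: 27.5
tool_pos: [0.6704, -0.0452, 0.0468]
ee_rot: [0.997, -0.078, 0.004, 0.0]
ft_force: [-0.3, -0.6, 0.3]
opening: 0.0874
```

```bash
python3 -c "
from h import *
f=snap('wrist','w17.png');plan([.665,-.046,.009],-9)"
```

```text
pos [ 0.6704 -0.0452  0.0468] q6 -0.01 F [ 0.85 -0.35  0.99] open 0.0874 t 27.55
n 2 turn/row [-0.0003, -0.0038, 0.0003]
[[-0.003, 0.001, 0.019], [-0.003, 0.001, 0.019]]
```

View pics/w17.png

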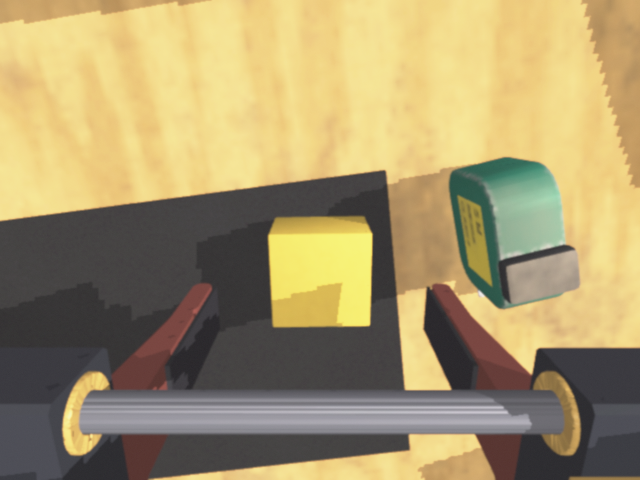

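The box is centred now at u≈321. I go down to 8 mm before closing.

Call:
arm_command:
  translation:
    - [0,0,0.014]
    - [0,0,0.018]
    - [0,0,0.012]
    - [0,0,0.003]
    - [0,0,0]
  turn:
    - [0,-0.004,0]
    - [0,0,0]
    - [0,0,0]
    - [0,0,0]
    - [0,0,0]
  fingers: [1,1,1,1,1]

```text
clock: 27.97
tool_pos: [0.6709, -0.0454, -0.0037]
ee_rot: [0.997, -0.078, 0.002, -0.0]
ft_force: [-0.0, -0.2, 0.5]
opening: 0.0877
```

Call:
arm_command:
  translation:
    - [0,0,-0.005]
    - [0,0,-0.004]
    - [0,0,0]
    - [0,0,0]
    - [0,0,0]
    - [0,0,0]
    - [0,0,0]
    - [0,0,0]
  turn:
    - [0,0,0]
    - [0,0,0]
    - [0,0,0]
    - [0,0,0]
    - [0,0,0]
    - [0,0,0]
    - [0,0,0]
    - [0,0,0]
  fingers: [1,0.7,0,0,0,0,0,0]

```text
clock: 28.63
tool_pos: [0.6716, -0.0455, 0.0081]
ee_rot: [0.997, -0.078, 0.003, -0.0]
ft_force: [1.3, -0.9, -3.7]
opening: 0.0498
```

Call:
arm_command:
  translation:
    - [0,0,0]
    - [0,0,0]
    - [0,0,-0.02]
    - [0,0,-0.035]
    - [0,0,-0.035]
    - [0,0,-0.035]
    - [0,0,-0.01]
    - [0,0,0]
  turn:
    - [0,0,0]
    - [0,0,0]
    - [0,0,0]
    - [0,0,0]
    - [0,0,0]
    - [0,0,0]
    - [0,0,0]
    - [0,0,0]
  fingers: [0,0,0,0,0,0,0,0]

```text
clock: 29.3
tool_pos: [0.6654, -0.0446, 0.1409]
ee_rot: [0.997, -0.078, -0.004, -0.001]
ft_force: [-1.1, -0.8, -3.5]
opening: 0.0497
```

```bash
python3 -c "
from h import *
plan([.486,.175,.15],-3)"
```

```text
pos [ 0.6654 -0.0446  0.1409] q6 -0.01 F [-1.08 -0.83 -3.48] open 0.0497 t 29.3
n 9 turn/row [-0.0001, 0.001, -0.0116]
[[-0.024, -0.021, -0.001], [-0.023, -0.021, -0.001], [-0.023, -0.022, -0.001], [-0.023, -0.022, -0.001], [-0.023, -0.022, -0.001], [-0.022, -0.022, -0.001], [-0.022, -0.023, -0.001], [-0.022, -0.023, -0.001], [-0.021, -0.023, -0.001]]
```

Box E is full at about 3.5 N and goes in the right-hand end of the drawer.

Call:
arm_command:
  translation:
    - [-0.023,-0.02,-0.002]
    - [-0.024,-0.022,-0.002]
    - [-0.024,-0.023,-0.002]
    - [-0.024,-0.023,-0.002]
    - [-0.023,-0.023,-0.001]
    - [-0.022,-0.023,0]
    - [-0.022,-0.024,0]
    - [-0.018,-0.024,0]
  turn:
    - [0,0,-0.013]
    - [0,0,-0.013]
    - [0,0,-0.013]
    - [0,0,-0.013]
    - [0,0,-0.013]
    - [0,0,-0.013]
    - [0,0,-0.013]
    - [0,0,-0.013]
  fingers: [0,0,0,0,0,0,0,0]

```text
clock: 29.97
tool_pos: [0.4969, 0.1565, 0.1354]
ee_rot: [1.0, -0.029, -0.011, 0.001]
ft_force: [0.0, 0.3, -3.4]
opening: 0.0494
```

Call:
arm_command:
  translation:
    - [-0.006,-0.012,0]
    - [0,0,0]
    - [0,0,0]
  turn:
    - [0,0,0]
    - [0,0,0]
    - [0,0,0]
  fingers: [0,0,0]

```text
clock: 30.22
tool_pos: [0.4812, 0.1729, 0.129]
ee_rot: [1.0, -0.026, -0.017, 0.002]
ft_force: [0.7, -0.1, -3.2]
opening: 0.0503
```

```bash
python3 -c "
from h import *
plan([.488,.175,.05],-3)
f=snap('wrist','w18.png')"
```

```text
pos [0.4812 0.1729 0.129 ] q6 0.26 F [ 0.66 -0.12 -3.23] open 0.0503 t 30.22
n 3 turn/row [0.0015, 0.0116, 0.0003]
[[0.003, -0.001, 0.026], [0.003, -0.001, 0.026], [0.003, -0.001, 0.026]]
```

View pics/w18.png

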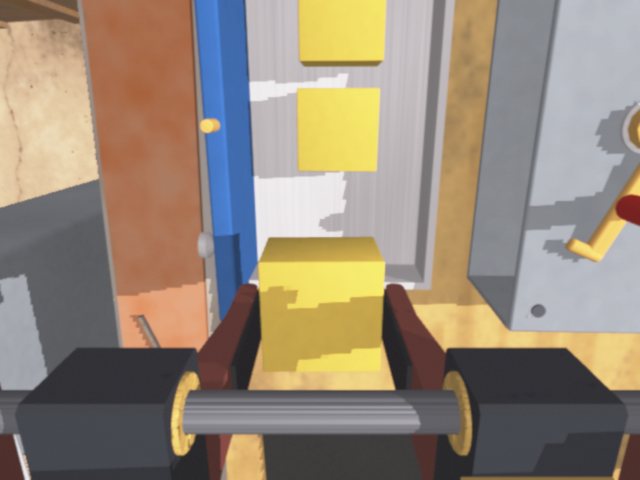

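Call:
arm_command:
  translation:
    - [0.002,-0.002,0.018]
    - [0.002,-0.003,0.025]
    - [0.001,-0.003,0.022]
    - [0,-0.001,0.012]
    - [0,0,0]
    - [0,0,0]
    - [0,0,0]
  turn:
    - [0.001,0.01,0]
    - [0.001,0.01,0]
    - [0.001,0.008,0]
    - [0,0,0]
    - [0,0,0]
    - [0,0,0]
    - [0,0,0]
  fingers: [0,0,0,0,0,0,0]

```text
clock: 30.85
tool_pos: [0.491, 0.175, 0.046]
ee_rot: [1.0, -0.03, -0.002, 0.002]
ft_force: [0.9, -0.6, -3.2]
opening: 0.0498
```

```bash
python3 -c "
from h import *
f=snap('wrist','w19.png')
plan([.488,.177,.016],-3)"
```

```text
pos [0.4913 0.175  0.0463] q6 0.27 F [ 0.46 -0.01 -3.61] open 0.0497 t 30.9
n 1 turn/row [0.0033, 0.0034, -0.0066]
[[-0.003, -0.002, 0.03]]
```

View pics/w19.png

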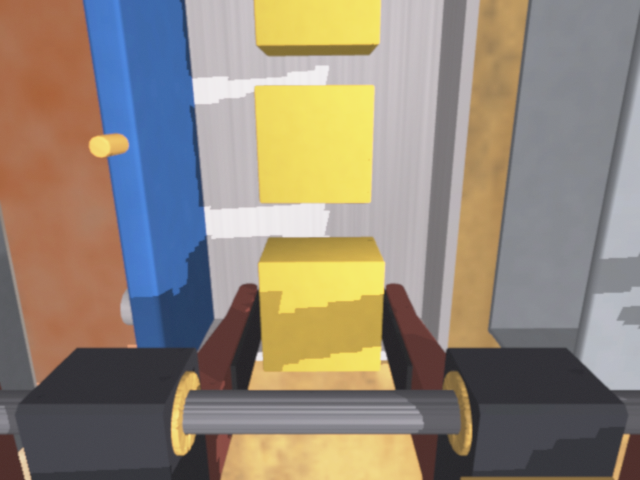

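It is aligned with clear gaps, so I lower it.

Call:
arm_command:
  translation:
    - [-0.001,-0.002,0.01]
    - [-0.001,-0.001,0.012]
    - [0,0,0.006]
    - [0,0,0]
    - [0,0,0]
  turn:
    - [0.003,0.003,-0.005]
    - [0,0,0]
    - [0,0,0]
    - [0,0,0]
    - [0,0,0]
  fingers: [0,0,0,0,0]

```text
clock: 31.32
tool_pos: [0.4954, 0.1777, 0.0222]
ee_rot: [1.0, -0.028, 0.005, -0.001]
ft_force: [0.3, -0.3, -2.9]
opening: 0.0497
```

Call:
arm_command:
  translation:
    - [-0.003,0,0.005]
    - [-0.003,0,0.004]
    - [-0.001,0,0.003]
    - [0,0,0]
    - [0,0,0]
  turn:
    - [0,-0.005,0]
    - [0,-0.003,0]
    - [0,0,0]
    - [0,0,0]
    - [0,0,0]
  fingers: [0,0,0,0,0]

```text
clock: 31.73
tool_pos: [0.497, 0.1786, 0.0175]
ee_rot: [1.0, -0.027, 0.009, -0.002]
ft_force: [0.2, -0.2, -3.7]
opening: 0.0497
```

Call:
arm_command:
  translation:
    - [-0.005,0,0.003]
    - [-0.005,0,0.003]
    - [-0.004,0,0.002]
    - [0,0,0.001]
    - [0,0,0]
  turn:
    - [0,-0.008,0]
    - [0,-0.006,0]
    - [0,-0.004,0]
    - [0,0,0]
    - [0,0,0]
  fingers: [0,0,0,0,0]

```text
clock: 32.15
tool_pos: [0.4919, 0.1797, 0.015]
ee_rot: [1.0, -0.026, 0.008, -0.003]
ft_force: [0.7, -0.4, -4.0]
opening: 0.0496
```

Call:
arm_command:
  translation:
    - [-0.003,0,0.003]
    - [0,0,0.002]
    - [0,0,0]
    - [0,0,0]
    - [0,0,0]
    - [0,0,-0.02]
    - [0,0,-0.035]
    - [0,0,-0.035]
  turn:
    - [0,-0.005,0]
    - [0,0,0]
    - [0,0,0]
    - [0,0,0]
    - [0,0,0]
    - [0,0,0]
    - [0,0,0]
    - [0,0,0]
  fingers: [0,0,0.73,0.73,0.73,0.73,0.73,0.73]

```text
clock: 32.82
tool_pos: [0.4838, 0.1785, 0.0981]
ee_rot: [1.0, -0.026, 0.001, -0.002]
ft_force: [1.4, 0.4, 0.2]
opening: 0.0645
```

Call:
arm_command:
  translation:
    - [0,0,-0.035]
    - [0,0,-0.02]
    - [0,0,0]
  turn:
    - [0,0,0]
    - [0,0,0]
    - [0,0,0]
  fingers: [0.4,0,0]

```text
clock: 33.07
tool_pos: [0.4843, 0.1792, 0.1591]
ee_rot: [1.0, -0.025, 0.002, -0.003]
ft_force: [-0.2, -0.1, -0.6]
opening: 0.0476
```

```bash
python3 -c "
from h import *
f=snap('wrist','w20.png');t=snap('top','t20.png')
plan([.38,.243,.16],-3)"
```

```text
pos [0.4825 0.1787 0.1559] q6 0.27 F [ 0.43 -0.14 -0.21] open 0.0393 t 33.17
n 4 turn/row [-0.0011, -0.0001, 0.0004]
[[-0.026, -0.015, -0.001], [-0.026, -0.015, -0.001], [-0.026, -0.015, -0.001], [-0.026, -0.015, -0.001]]
```

View pics/w20.png

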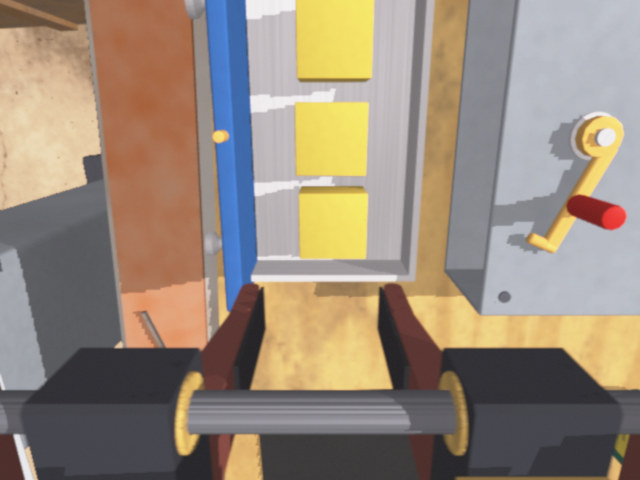

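View pics/t20.png

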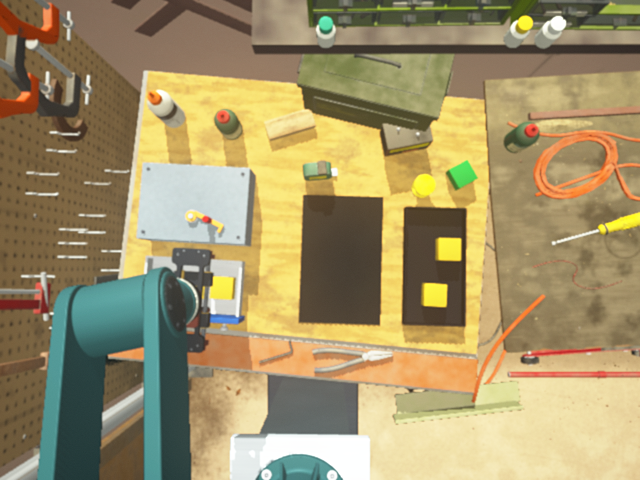

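All three full boxes (A, B and E) lie flat in the drawer and both empties in the tray, with the mat clear. Now I go to the front of the drawer with the fingers shut.

```bash
python3 -c "
from h import *
plan([.382,.275,.15],-3)"
```

```text
pos [0.4825 0.1787 0.1559] q6 0.27 F [ 0.43 -0.14 -0.21] open 0.0393 t 33.17
n 4 turn/row [-0.0011, -0.0001, 0.0004]
[[-0.026, -0.023, 0.002], [-0.026, -0.023, 0.002], [-0.026, -0.023, 0.002], [-0.026, -0.023, 0.001]]
```

Call:
arm_command:
  translation:
    - [-0.024,-0.022,0]
    - [-0.026,-0.024,0]
    - [-0.026,-0.024,0]
    - [-0.024,-0.024,0]
    - [0,0,0]
    - [0,0,0]
  turn:
    - [0,0,0]
    - [0,0,0]
    - [0,0,0]
    - [0,0,0]
    - [0,0,0]
    - [0,0,0]
  fingers: [0,0,0,0,0,0]

```text
clock: 33.67
tool_pos: [0.3778, 0.2772, 0.1445]
ee_rot: [1.0, -0.027, -0.008, 0.002]
ft_force: [-0.4, 0.0, -0.6]
opening: 0.0013
```

```bash
python3 -c "
from h import *
plan([.382,.275,.062],-3); snap('wrist','w21.png')"
```

```text
pos [0.3778 0.2772 0.1445] q6 0.53 F [-0.4   0.04 -0.65] open 0.0013 t 33.67
n 3 turn/row [0.0015, 0.0054, -0.0008]
[[0.002, 0.001, 0.027], [0.002, 0.001, 0.027], [0.002, 0.001, 0.027]]
```

View pics/w21.png

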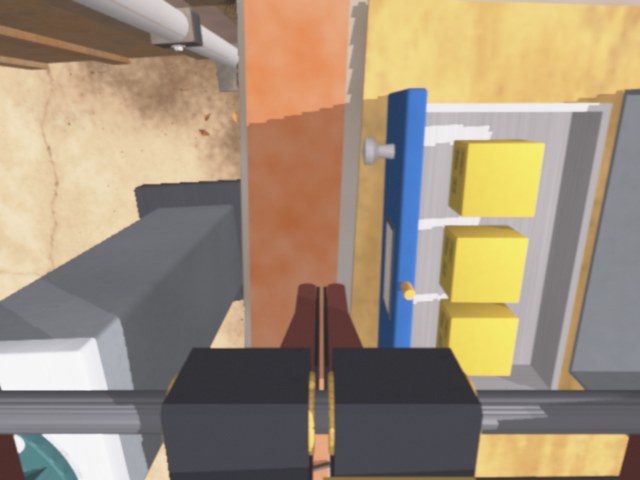

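The fingers are in front of the blue face at u≈385, between the pin at (407,290) and the left knob at (378,150). I go down to 60 mm and push.

Call:
arm_command:
  translation:
    - [0,0,0.02]
    - [0,0,0.025]
    - [0,0,0.022]
    - [0,0,0.012]
    - [0,0,0]
    - [0,0,0]
  turn:
    - [0,0.005,0]
    - [0,0.005,0]
    - [0,0,0]
    - [0,0,0]
    - [0,0,0]
    - [0,0,0]
  fingers: [0,0,0,0,0,0]

```text
clock: 34.22
tool_pos: [0.3793, 0.2716, 0.0581]
ee_rot: [1.0, -0.03, -0.005, 0.004]
ft_force: [-0.4, 0.1, 0.5]
opening: 0.0004
```

```bash
python3 -c "
from h import *
plan([.565,.268,.058],-3,.012)"
```

```text
pos [0.3793 0.2716 0.0581] q6 0.54 F [-0.35  0.06  0.46] open 0.0004 t 34.22
n 16 turn/row [0.0005, 0.0006, -0.0005]
[[0.012, -0.0, -0.0], [0.012, -0.0, -0.0], [0.012, -0.0, -0.0], [0.012, -0.0, -0.0], [0.012, -0.0, -0.0], [0.012, -0.0, -0.0], [0.012, -0.0, -0.0], [0.012, -0.0, -0.0], [0.012, -0.0, -0.0], [0.012, -0.0, -0.0], [0.012, -0.0, -0.0], [0.012, -0.0, -0.0], [0.012, -0.0, -0.0], [0.012, -0.0, -0.0], [0.012, -0.0, -0.0], [0.012, -0.0, -0.0]]
```

Call:
arm_command:
  translation:
    - [0.006,0,0]
    - [0.01,0,0]
    - [0.012,0,0]
    - [0.012,0,0]
    - [0.012,0,0]
    - [0.012,0,0]
    - [0.012,0,0]
    - [0.012,0,0]
  turn:
    - [0,0,0]
    - [0,0,0]
    - [0,0,0]
    - [0,0,0]
    - [0,0,0]
    - [0,0,0]
    - [0,0,0]
    - [0,0,0]
  fingers: [0,0,0,0,0,0,0,0]

```text
clock: 34.88
tool_pos: [0.4752, 0.2643, 0.0593]
ee_rot: [0.999, -0.031, -0.006, 0.004]
ft_force: [-2.2, 1.0, -0.2]
opening: 0.0004
```

```bash
python3 -c "
from h import *
plan([.565,.268,.058],-3,.012)"
```

```text
pos [0.4752 0.2643 0.0593] q6 0.45 F [-2.23  1.03 -0.18] open 0.0004 t 34.88
n 8 turn/row [0.001, 0.0015, -0.0013]
[[0.011, -0.001, 0.0], [0.011, -0.001, 0.0], [0.011, -0.001, 0.0], [0.011, -0.001, 0.0], [0.011, -0.001, 0.0], [0.011, -0.001, 0.0], [0.011, -0.001, 0.0], [0.011, -0.001, 0.0]]
```

Call:
arm_command:
  translation:
    - [0.012,-0.001,0]
    - [0.012,-0.001,0]
    - [0.012,-0.001,0]
    - [0.012,-0.001,0]
    - [0.01,-0.001,0]
    - [0.008,0,0]
    - [0.006,0,0]
    - [0.005,0,0]
  turn:
    - [0,0.001,-0.001]
    - [0,0.001,-0.001]
    - [0,0.001,-0.001]
    - [0,0.001,-0.001]
    - [0,0,0]
    - [0,0,0]
    - [0,0,0]
    - [0,0,0]
  fingers: [0,0,0,0,0,0,0,0]

```text
clock: 35.55
tool_pos: [0.5665, 0.2617, 0.0594]
ee_rot: [1.0, -0.03, -0.002, 0.005]
ft_force: [-1.4, -0.8, 0.4]
opening: 0.0008
```

Call:
arm_command:
  translation:
    - [0.005,0,0]
    - [0.005,0,0]
    - [0.005,0,0]
  turn:
    - [0,0,0]
    - [0,0,0]
    - [0,0,0]
  fingers: [0,0,0]

```text
clock: 35.8
tool_pos: [0.5767, 0.2611, 0.059]
ee_rot: [1.0, -0.03, -0.008, 0.005]
ft_force: [-21.5, 4.7, 18.8]
opening: 0.0006
```

The force rose to 21 N, so the drawer is at its stop. I back off and look.

Call:
arm_command:
  translation:
    - [0,0,0]
    - [-0.01,0,0]
    - [-0.02,0,0]
    - [-0.02,0,-0.01]
    - [-0.02,0,-0.02]
    - [0,0,-0.03]
    - [0,0,-0.03]
    - [0,0,-0.02]
  turn:
    - [0,0,0]
    - [0,0,0]
    - [0,0,0]
    - [0,0,0]
    - [0,0,0]
    - [0,0,0]
    - [0,0,0]
    - [0,0,0]
  fingers: [0,0,0,0,0,0,0,0]

```text
clock: 36.47
tool_pos: [0.4988, 0.2651, 0.1683]
ee_rot: [0.999, -0.03, -0.012, 0.007]
ft_force: [-0.0, 0.4, -0.3]
opening: 0.0004
```

```bash
python3 -c "
from h import *
import pickle
f=snap('wrist','w22.png');pickle.dump(f,open('f22.pkl','wb'));t=snap('top','t22.png',(110,140,300,340),3.2)
plan([.60,.13,.16],-3)"
```

```text
pos [0.5015 0.266  0.17  ] q6 0.43 F [ 0.71  0.57 -0.23] open 0.0004 t 36.57
n 5 turn/row [0.0024, 0.0036, -0.0014]
[[0.021, 0.026, 0.002], [0.021, 0.026, 0.002], [0.021, 0.026, 0.002], [0.021, 0.026, 0.002], [0.021, 0.026, 0.002]]
```

View pics/w22.png

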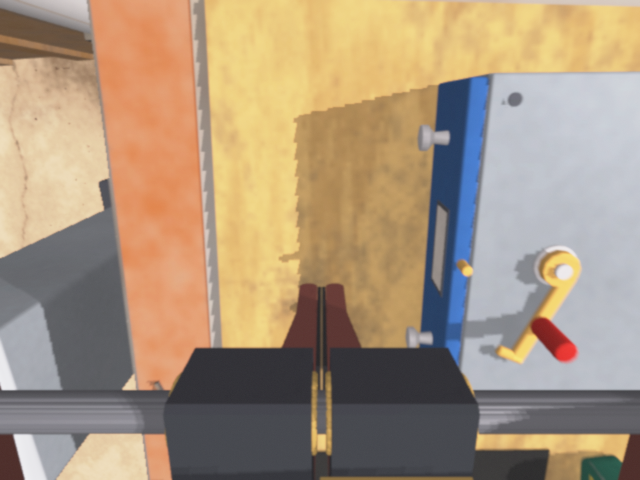

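View pics/t22.png

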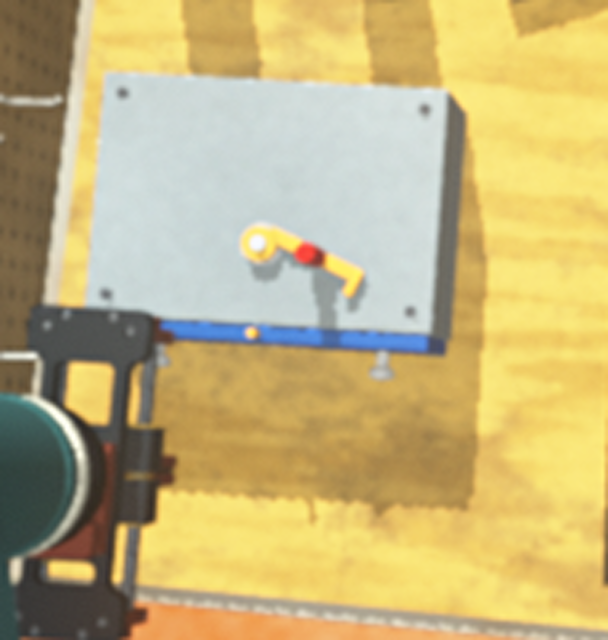

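The drawer is shut: the blue front is flush against the cabinet in both views, and the pin is at (465,268) in the wrist view. Now I measure the hook.

```bash
python3 -c "
from h import *
import pickle
f=pickle.load(open('f22.pkl','rb'));g=pickle.load(open('f0.pkl','rb'))
print('wrist pivot',ray(f,563,271,.100).round(4),'knobtop',ray(f,567,350,.128).round(4),'knob base',ray(f,540,330,.093).round(4),'pin',ray(f,467,270,.093).round(4))
q=lambda u,v:(110+u/3.2,140+v/3.2)
print('top pivot',ray(g,*q(258,243),.100).round(4),'knobtop',ray(g,*q(311,254),.128).round(4),'pin',ray(g,*q(251,333),.093).round(4),'faceR',ray(g,*q(445,353),.075).round(4))
plan([.661,.170,.16],-48)"
```

```text
wrist pivot [0.6486 0.2377 0.1   ] knobtop [0.6411 0.1983 0.128 ] knob base [0.642  0.1915 0.093 ] pin [0.5903 0.2385 0.093 ]
top pivot [0.6506 0.2351 0.1   ] knobtop [0.6404 0.1917 0.128 ] pin [0.5899 0.2404 0.093 ] faceR [0.5776 0.1111 0.075 ]
pos [0.5015 0.266  0.17  ] q6 0.43 F [ 0.71  0.57 -0.23] open 0.0004 t 36.57
n 7 turn/row [0.0027, 0.0017, 0.1112]
[[0.024, 0.012, 0.001], [0.025, 0.01, 0.001], [0.026, 0.007, 0.001], [0.026, 0.004, 0.001], [0.027, 0.001, 0.001], [0.027, -0.002, 0.001], [0.026, -0.005, 0.001]]
```

Call:
arm_command:
  translation:
    - [0.023,0.014,-0.004]
    - [0.025,0.011,-0.002]
    - [0.026,0.008,0]
    - [0.026,0.005,0]
    - [0.026,0.001,0]
    - [0.025,-0.002,0]
    - [0.018,-0.004,0]
    - [0,0,0]
  turn:
    - [0.003,0.002,0.11]
    - [0.003,0.002,0.11]
    - [0.003,0.002,0.11]
    - [0.003,0.002,0.11]
    - [0.003,0.002,0.11]
    - [0.003,0.002,0.11]
    - [0.003,0.002,0.1]
    - [0,0,0]
  fingers: [0,0,0,0,0,0,0,0]

```text
clock: 37.23
tool_pos: [0.6529, 0.1663, 0.1679]
ee_rot: [0.911, -0.413, 0.002, -0.001]
ft_force: [-0.5, 0.5, -0.0]
opening: 0.0004
```

```bash
python3 -c "
from h import *
f=snap('wrist','w23.png');plan([.662,.168,.15],-48)"
```

```text
pos [0.6509 0.1671 0.1675] q6 1.0 F [-0.13 -0.48 -0.39] open 0.0005 t 37.28
n 1 turn/row [-0.0014, -0.0006, -0.0089]
[[0.007, -0.009, 0.018]]
```

View pics/w23.png

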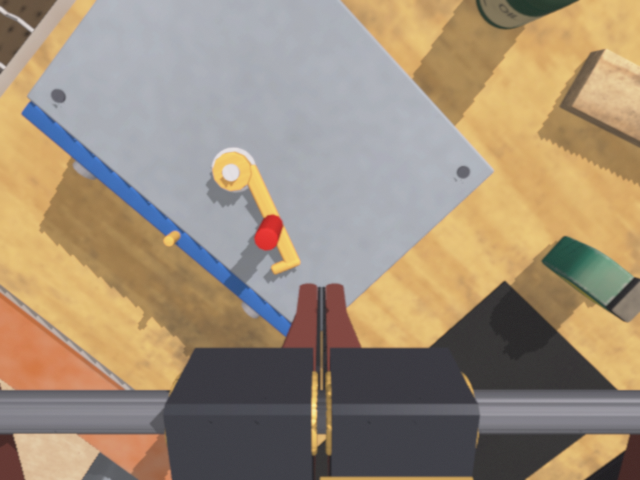

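The knob is at (268,232) and the hook still points right. The shut fingers are at (321,290), on the correct (rear right) side.

Call:
arm_command:
  translation:
    - [0.006,-0.006,0.006]
    - [0.005,-0.005,0.008]
    - [0.003,-0.003,0.008]
    - [0,0,0.004]
    - [0,0,0]
    - [0,0,0]
  turn:
    - [0,0,-0.008]
    - [0,0,0]
    - [0,0,0]
    - [0,0,0]
    - [0,0,0]
    - [0,0,0]
  fingers: [0,0,0,0,0,0]

```text
clock: 37.78
tool_pos: [0.6668, 0.169, 0.1348]
ee_rot: [0.916, -0.401, -0.003, 0.001]
ft_force: [-0.1, -0.6, 0.2]
opening: 0.0006
```

```bash
python3 -c "
from h import *
f=snap('wrist','w24.png');plan([.662,.168,.105],-48)"
```

```text
pos [0.6665 0.1689 0.1348] q6 0.97 F [ 0.01  0.3  -0.21] open 0.0004 t 37.83
n 1 turn/row [0.0043, 0.0045, 0.0115]
[[-0.002, 0.004, 0.03]]
```

View pics/w24.png

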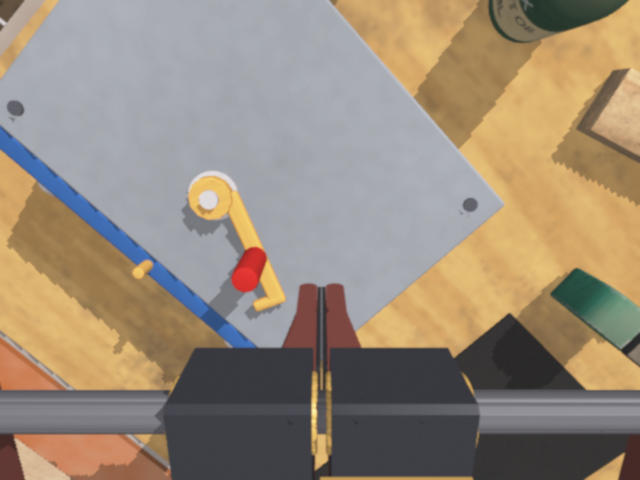

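Call:
arm_command:
  translation:
    - [0,0.002,0.009]
    - [0,0.001,0.01]
    - [0,0,0.006]
    - [0,0,0]
    - [0,0,0]
  turn:
    - [0.004,0.004,0.01]
    - [0,0,0]
    - [0,0,0]
    - [0,0,0]
    - [0,0,0]
  fingers: [0,0,0,0,0]

```text
clock: 38.25
tool_pos: [0.664, 0.168, 0.11]
ee_rot: [0.914, -0.405, 0.0, -0.001]
ft_force: [-0.3, 0.1, 0.3]
opening: 0.0002
```

```bash
python3 -c "
from h import *
f=snap('wrist','w25.png',(120,140,520,440),1.6);plan([.621,.220,.104],-48)"
```

```text
pos [0.664  0.168  0.1099] q6 0.98 F [ 0.76  0.7  -0.69] open 0.0005 t 38.3
n 2 turn/row [-0.0007, -0.0002, 0.0019]
[[-0.034, -0.002, 0.003], [-0.034, -0.001, 0.003]]
```

View pics/w25.png

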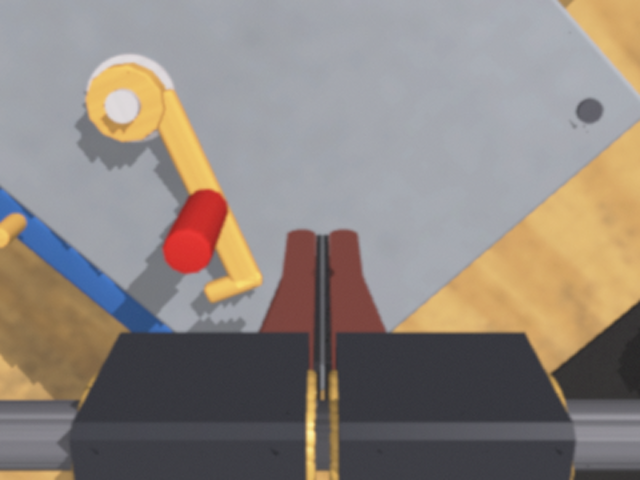

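```bash
python3 -c "
from h import *
f=env.grab_frame('wrist');o=env.observe();r=R.from_quat(o['ee_rot']);p=o['tool_pos']
for v in ([0,0,0],[0,-.01,0],[0,.01,0],[-.0355,-.001,0]):
  u=np.array(proj(f,p+r.apply(v))); print(v,u.round(0),((u-[120,140])*1.6).round(0))
for z in (.093,.110,.128):
  print(z,(np.array(proj(f,[.641,.195,z]))-[120,140])*1.6)
for z in (.093,.111,.128):
  c={.093:(212,205),.111:(200,228),.128:(186,252)}[z]
  print(z, ray(f,120+c[0]/1.6,140+c[1]/1.6,z).round(4))
"
```

```text
[0, 0, 0] [323. 285.] [325. 232.]
[0, -0.01, 0] [323. 265.] [325. 200.]
[0, 0.01, 0] [323. 304.] [325. 262.]
[-0.0355, -0.001, 0] [248. 283.] [206. 229.]
0.093 [214.09104149 207.86423564]
0.11 [205.32940772 228.68167798]
0.128 [194.34362161 254.78365565]
0.093 [0.6413 0.1961 0.093 ]
0.111 [0.6406 0.1964 0.111 ]
0.128 [0.6401 0.1972 0.128 ]
```

Call:
arm_command:
  translation:
    - [0,-0.004,0.003]
    - [-0.004,-0.003,0.002]
    - [-0.008,0,0]
    - [-0.008,0.002,0]
    - [-0.008,0.003,0]
    - [-0.008,0.003,0]
  turn:
    - [0,0,0]
    - [0,0,0]
    - [0,0,0]
    - [0,0,0]
    - [0,0,0]
    - [0,0,0]
  fingers: [0,0,0,0,0,0]

```text
clock: 38.85
tool_pos: [0.6411, 0.1958, 0.1065]
ee_rot: [0.914, -0.406, 0.003, -0.002]
ft_force: [1.2, -0.3, 0.5]
opening: 0.0005
```

```bash
python3 -c "
from h import *
f=snap('wrist','w26.png',(120,140,520,440),1.6);plan([.621,.220,.104],-48)"
```

```text
pos [0.639  0.1968 0.1064] q6 1.03 F [-0.34  0.22  3.16] open 0.0004 t 38.9
n 1 turn/row [-0.0046, -0.0024, 0.0032]
[[-0.029, -0.002, 0.002]]
```

View pics/w26.png

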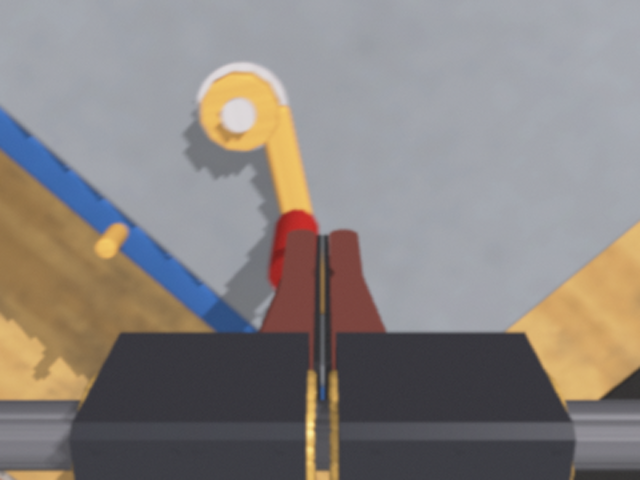

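```bash
python3 -c "
from h import *
f=snap('wrist','w27.png',(240,190,400,310),4);o=env.observe();print(o['tool_pos'],o['ft_force'],o['torque'])
r=R.from_quat(o['ee_rot']);p=np.array(o['tool_pos'])
for q,z in [((297,213),.093),((238,115),.1),((278,280),.128)]:
  w=ray(f,120+q[0]/1.6,140+q[1]/1.6,z); print(q,w.round(4),'tool',r.inv().apply(w-p).round(4))
for v in ([-.0135,0,0],[-.0135,-.01,0],[-.0135,.01,0]): print(((np.array(proj(f,p+r.apply(v)))-[240,190])*4).round())
snap('scene','s27.png',(180,150,340,250),4)
"
```

```text
[0.63962968 0.19655021 0.10648623] [-0.37405378  0.81208595  1.16475702] [0.05358296 0.09873932 0.00949703]
(297, 213) [0.6337 0.2037 0.093 ] tool [-0.0093 -0.0004  0.0135]
(238, 115) [0.6473 0.2385 0.1   ] tool [-0.0259 -0.0338  0.0066]
(278, 280) [0.627 0.203 0.128] tool [-0.0132  0.0049 -0.0216]
[223. 378.]
[222. 299.]
[225. 454.]
```

View pics/w27.png

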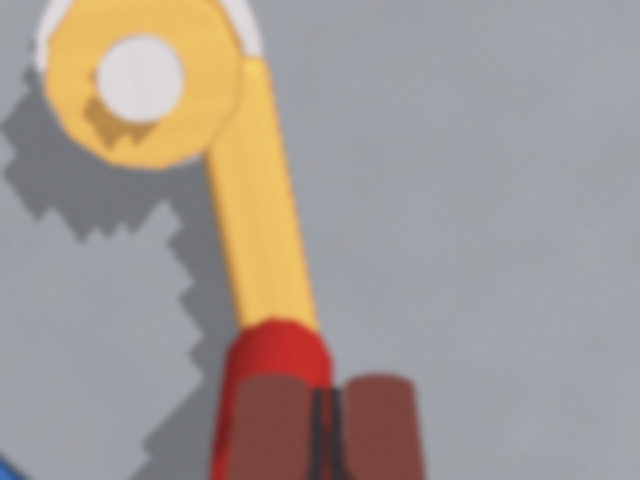

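View pics/s27.png

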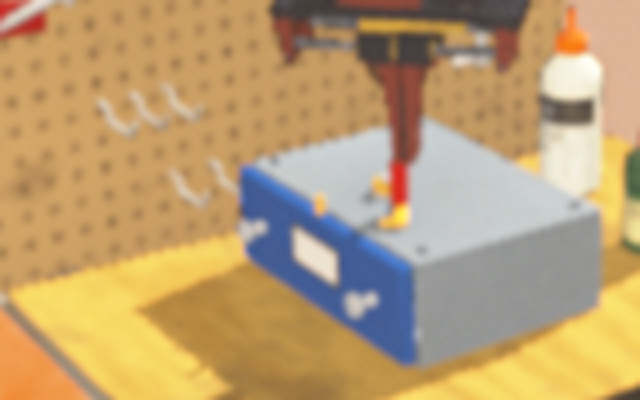

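The fingertips slipped past the inner side of the knob because they are narrow along tool y. The hook has moved only slightly. I back off and turn the tool 90° so the broad side pushes.

Call:
arm_command:
  translation:
    - [0.015,0,0]
    - [0.02,0,0]
    - [0.01,0,-0.01]
    - [0,0,-0.025]
    - [0,0,-0.025]
    - [0,0,0]
  turn:
    - [0,0,0]
    - [0,0,0]
    - [0,0,0]
    - [0,0,-0.1]
    - [0,0,-0.11]
    - [0,0,-0.11]
  fingers: [0,0,0,0,0,0]

```text
clock: 39.5
tool_pos: [0.673, 0.1568, 0.1661]
ee_rot: [0.968, -0.25, 0.001, 0.0]
ft_force: [1.2, 0.9, 0.8]
opening: 0.0005
```

```bash
python3 -c "
from h import *
f=snap('wrist','w28.png');plan([.656,.176,.16],42)"
```

```text
pos [0.6721 0.1565 0.1641] q6 0.63 F [-0.17  0.03  0.65] open 0.0003 t 39.55
n 11 turn/row [0.0001, 0.0001, -0.1119]
[[-0.002, -0.001, 0.0], [-0.002, -0.001, 0.0], [-0.002, -0.001, 0.0], [-0.002, -0.002, 0.0], [-0.002, -0.002, 0.0], [-0.001, -0.002, 0.0], [-0.001, -0.002, 0.0], [-0.001, -0.002, 0.0], [-0.001, -0.002, 0.0], [-0.0, -0.002, 0.0], [-0.0, -0.002, 0.0]]
```

View pics/w28.png

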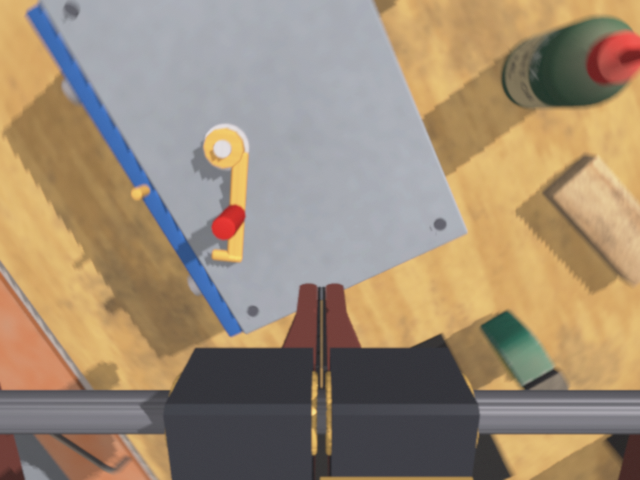

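The hook has turned about 20° already. I finish the tool turn.

Call:
arm_command:
  translation:
    - [0,0,0]
    - [0,0,0]
    - [0,0,0]
    - [0,0,0]
    - [0,0,0]
    - [0,0,0]
    - [0,0,0]
    - [0,0,0]
  turn:
    - [0,0,-0.11]
    - [0,0,-0.115]
    - [0,0,-0.115]
    - [0,0,-0.115]
    - [0,0,-0.115]
    - [0,0,-0.115]
    - [0,0,-0.115]
    - [0,0,-0.115]
  fingers: [0,0,0,0,0,0,0,0]

```text
clock: 40.22
tool_pos: [0.6743, 0.1484, 0.1586]
ee_rot: [0.977, 0.214, -0.003, 0.001]
ft_force: [-0.2, -1.2, 0.6]
opening: 0.0004
```

Call:
arm_command:
  translation:
    - [0,0,0]
    - [0,0,0]
    - [0,0,0]
    - [0,0,0]
  turn:
    - [0,0,-0.11]
    - [0,0,-0.08]
    - [0,0,0]
    - [0,0,0]
  fingers: [0,0,0,0]

```text
clock: 40.55
tool_pos: [0.6744, 0.1447, 0.1547]
ee_rot: [0.952, 0.306, -0.006, 0.001]
ft_force: [0.9, -0.2, 0.2]
opening: 0.0003
```

```bash
python3 -c "
from h import *
f=snap('wrist','w29.png');plan([.656,.172,.16],42)
t=snap('top','t29.png',(110,140,300,340),3.2)
import pickle;pickle.dump(f,open('f29.pkl','wb'))"
```

```text
pos [0.6743 0.1446 0.1546] q6 -0.51 F [0.57 0.46 0.42] open 0.0003 t 40.6
n 1 turn/row [-0.0026, 0.012, -0.1106]
[[0.001, -0.033, -0.005]]
```

View pics/w29.png

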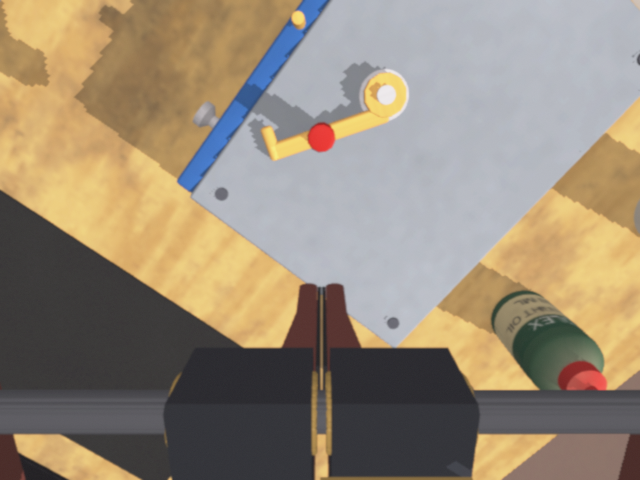

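View pics/t29.png

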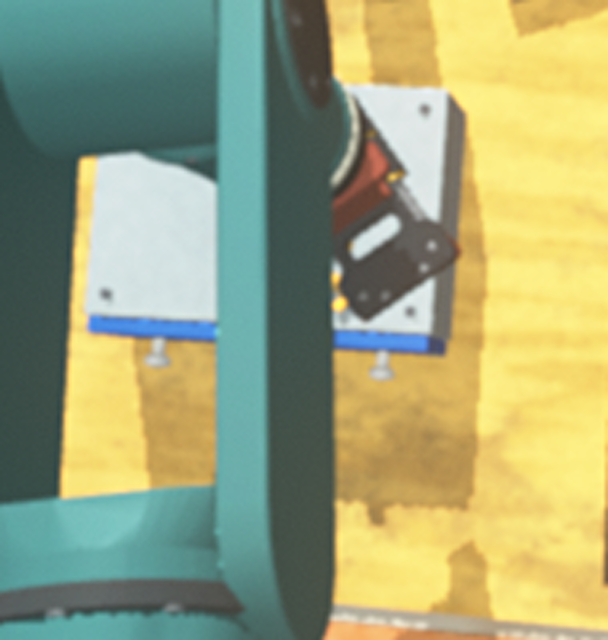

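The knob at (321,137) is straight ahead of the shut fingers at (321,285). Its closed position would be at about (328,44), so a straight push along tool -y does it.

```bash
python3 -c "
from h import *
import pickle
f=pickle.load(open('f29.pkl','rb'));o=env.observe();r=R.from_quat(o['ee_rot']);p=np.array(o['tool_pos'])
for n,q,z in [('knobtop',(321,137),.128),('piv',(386,95),.1),('pin',(299,18),.093)]:
  w=ray(f,*q,z); print(n,w.round(4),r.inv().apply(w-p).round(4))
"
```

```text
knobtop [0.6332 0.1997 0.128 ] [-0.001  -0.0685  0.027 ]
piv [0.6495 0.2366 0.1   ] [ 0.034  -0.0889  0.0546]
pin [0.5888 0.2409 0.093 ] [-0.0127 -0.1278  0.0622]
```

Call:
arm_command:
  translation:
    - [0,-0.004,0.014]
    - [0,-0.004,0.016]
    - [0,-0.004,0.014]
    - [0,0,0.006]
    - [0,0,0]
    - [0,0,0]
  turn:
    - [0,0.006,0]
    - [0,0.004,0]
    - [0,0,0]
    - [0,0,0]
    - [0,0,0]
    - [0,0,0]
  fingers: [0,0,0,0,0,0]

```text
clock: 41.15
tool_pos: [0.6689, 0.154, 0.104]
ee_rot: [0.954, 0.3, 0.0, -0.0]
ft_force: [-0.4, 0.1, 0.5]
opening: 0.0003
```

```bash
python3 -c "
from h import *
f=snap('wrist','w30.png');plan([.656,.172,.104],36)
o=env.observe();r=R.from_quat(o['ee_rot']);p=np.array(o['tool_pos'])
for w in ([.6332,.1997,.11],[.6495,.2366,.11],[.5888,.2409,.11]): print(r.inv().apply(np.array(w)-p).round(4))"
```

```text
pos [0.669  0.1539 0.1042] q6 -0.48 F [-0.23 -0.39 -0.35] open 0.0008 t 41.2
n 1 turn/row [-0.0001, -0.0012, -0.019]
[[-0.0, -0.022, 0.0]]
[-0.0032 -0.058  -0.0058]
[ 0.0313 -0.079  -0.0058]
[-0.016  -0.1172 -0.0058]
```

View pics/w30.png

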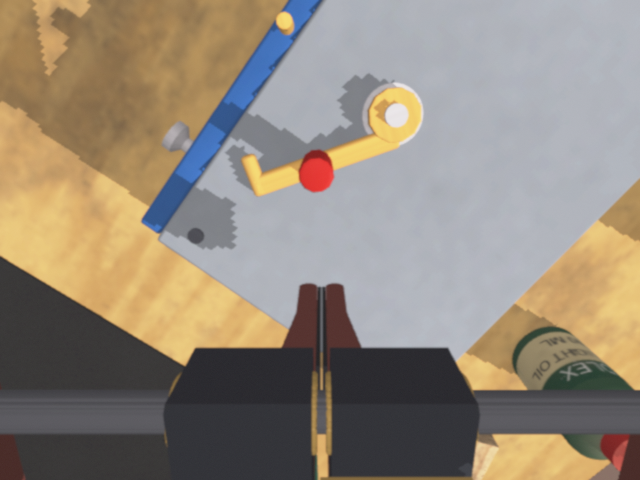

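Call:
arm_command:
  translation:
    - [-0.001,-0.01,0]
    - [-0.001,-0.01,0]
    - [-0.001,-0.01,0]
    - [-0.001,-0.01,0]
    - [0,-0.01,0]
    - [0,-0.008,0]
    - [0,-0.006,0]
    - [0,0,0]
  turn:
    - [0,0,0]
    - [0,0,0]
    - [0,0,0]
    - [0,0,0]
    - [0,0,0]
    - [0,0,0]
    - [0,0,0]
    - [0,0,0]
  fingers: [0,0,0,0,0,0,0,0]

```text
clock: 41.87
tool_pos: [0.6265, 0.2107, 0.1081]
ee_rot: [0.954, 0.3, 0.003, -0.0]
ft_force: [-0.1, -0.6, 0.2]
opening: 0.0003
```

```bash
python3 -c "
from h import *
f=snap('wrist','w31.png');plan([.656,.172,.104],36)
o=env.observe();r=R.from_quat(o['ee_rot']);p=np.array(o['tool_pos'])
for w in ([.6332,.1997,.11],[.6495,.2366,.11],[.5888,.2409,.11]): print(r.inv().apply(np.array(w)-p).round(4))"
```

```text
pos [0.6269 0.2103 0.1081] q6 -0.39 F [-0.01  0.63 -0.41] open 0.0004 t 41.92
n 2 turn/row [0.001, -0.0034, -0.0098]
[[0.001, 0.024, 0.002], [0.001, 0.024, 0.002]]
[-0.0009  0.0123 -0.0019]
[ 0.0336 -0.0087 -0.0017]
[-0.0137 -0.0469 -0.0021]
```

View pics/w31.png

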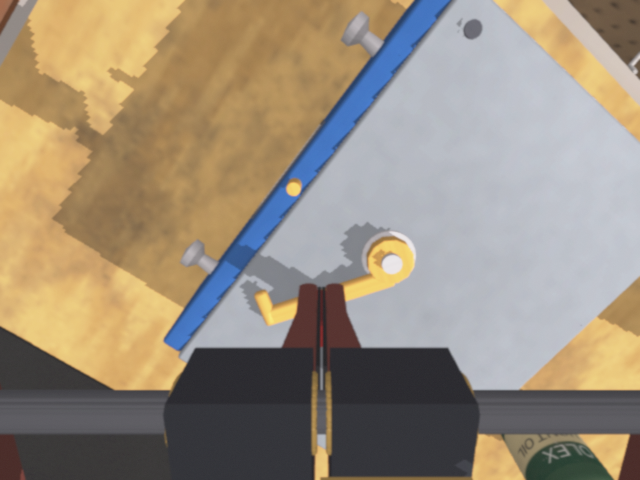

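```bash
python3 -c "
from h import *
f=snap('scene','s31.png',(200,130,340,235),5);o=env.observe();p=o['tool_pos'];print((np.array(proj(f,p))-[200,130])*5)
for w in ([.6332,.1997,.128],[.6332,.1997,.093]): print((np.array(proj(f,w))-[200,130])*5)"
```

```text
[379.38769393 323.00990975]
[396.06695903 294.59789329]
[397.914361  348.9113238]
```

View pics/s31.png

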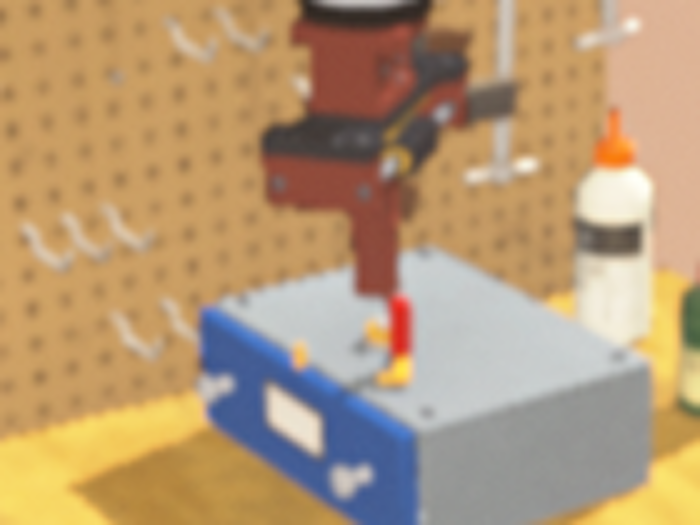

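The scene view shows the visible fingertips about 19 mm above the reported TCP. At a TCP height of 0.108 they passed over the knob. I back off and come down further, watching the force.

Call:
arm_command:
  translation:
    - [0,0.015,-0.003]
    - [0,0.02,0]
    - [0,0.02,0]
    - [0,0.01,0]
    - [0,0,0]
    - [0,0,0]
  turn:
    - [0,0,0]
    - [0,0,0]
    - [0,0,0]
    - [0,0,0]
    - [0,0,0]
    - [0,0,0]
  fingers: [0,0,0,0,0,0]

```text
clock: 42.47
tool_pos: [0.67, 0.149, 0.1121]
ee_rot: [0.954, 0.299, 0.005, 0.001]
ft_force: [-0.6, 0.2, -0.4]
opening: 0.0006
```

Call:
arm_command:
  translation:
    - [0,0,0.006]
    - [0,0,0.006]
    - [0,0,0.005]
    - [0,0,0]
    - [0,0,0]
  turn:
    - [0,0,0]
    - [0,0,0]
    - [0,0,0]
    - [0,0,0]
    - [0,0,0]
  fingers: [0,0,0,0,0]

```text
clock: 42.88
tool_pos: [0.6683, 0.1501, 0.0924]
ee_rot: [0.954, 0.299, 0.003, 0.001]
ft_force: [-1.2, -0.5, 0.2]
opening: 0.0005
```

```bash
python3 -c "
from h import *
f=snap('wrist','w32.png');plan([.656,.172,.085],36)
f=snap('scene','s32.png',(200,130,340,235),5)
o=env.observe();r=R.from_quat(o['ee_rot']);p=np.array(o['tool_pos'])
for w in ([.6332,.1997,.11],[.6495,.2366,.11],[.5888,.2409,.11]): print(r.inv().apply(np.array(w)-p).round(4))"
```

```text
pos [0.668  0.1502 0.0923] q6 -0.49 F [-0.47  0.29 -0.13] open 0.0006 t 42.93
n 1 turn/row [0.003, -0.0057, -0.0211]
[[0.003, -0.025, 0.007]]
[-0.0005 -0.0608 -0.0175]
[ 0.0339 -0.0818 -0.0174]
[-0.0135 -0.12   -0.0178]
```

View pics/w32.png

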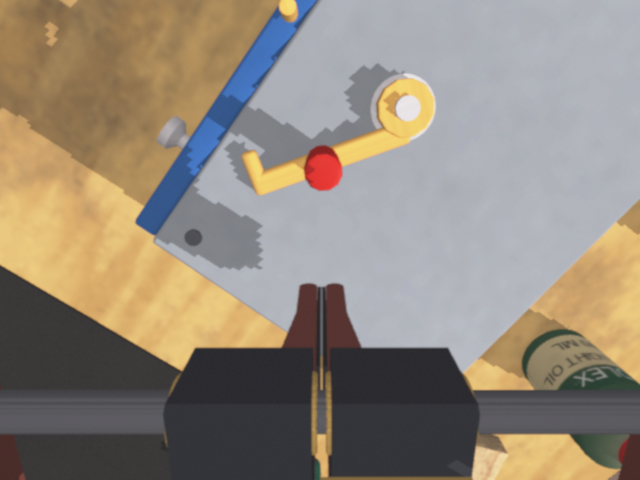

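View pics/s32.png

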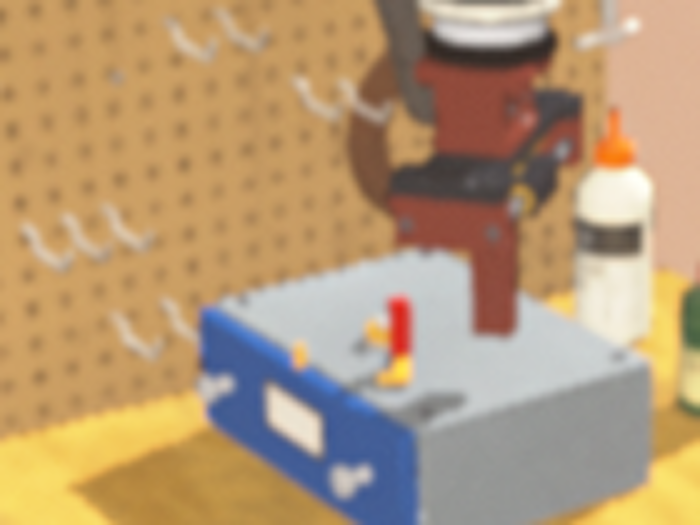

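Call:
arm_command:
  translation:
    - [-0.002,-0.01,0.004]
    - [-0.002,-0.01,0.003]
    - [-0.001,-0.01,0]
    - [-0.001,-0.01,0]
    - [0,-0.008,0]
    - [0,-0.006,0]
    - [0,0,0]
  turn:
    - [0,0,0]
    - [0,0,0]
    - [0,0,0]
    - [0,0,0]
    - [0,0,0]
    - [0,0,0]
    - [0,0,0]
  fingers: [0,0,0,0,0,0,0]

```text
clock: 43.57
tool_pos: [0.6275, 0.1955, 0.0852]
ee_rot: [0.954, 0.3, 0.003, 0.001]
ft_force: [0.5, -0.1, 0.5]
opening: 0.0006
```

```bash
python3 -c "
from h import *
f=snap('wrist','w33.png');plan([.656,.172,.085],36)
f=snap('scene','s33.png',(200,130,340,235),5)
o=env.observe();r=R.from_quat(o['ee_rot']);p=np.array(o['tool_pos'])
for w in ([.6332,.1997,.11],[.6495,.2366,.11],[.5888,.2409,.11]): print(r.inv().apply(np.array(w)-p).round(4))"
```

```text
pos [0.628  0.1953 0.0853] q6 -0.41 F [-0.34  0.52 -0.24] open 0.0006 t 43.62
n 2 turn/row [0.0024, -0.0027, -0.0096]
[[0.005, 0.018, 0.0], [0.005, 0.018, 0.0]]
[ 0.0066 -0.0012 -0.0246]
[ 0.0411 -0.0221 -0.0245]
[-0.0062 -0.0604 -0.0249]
```

View pics/w33.png

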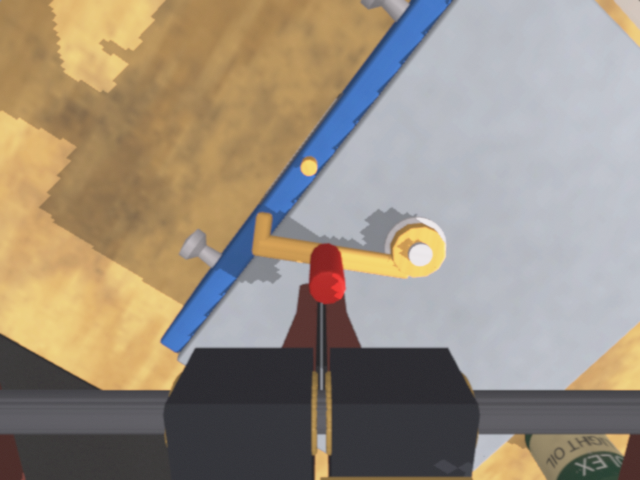

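View pics/s33.png

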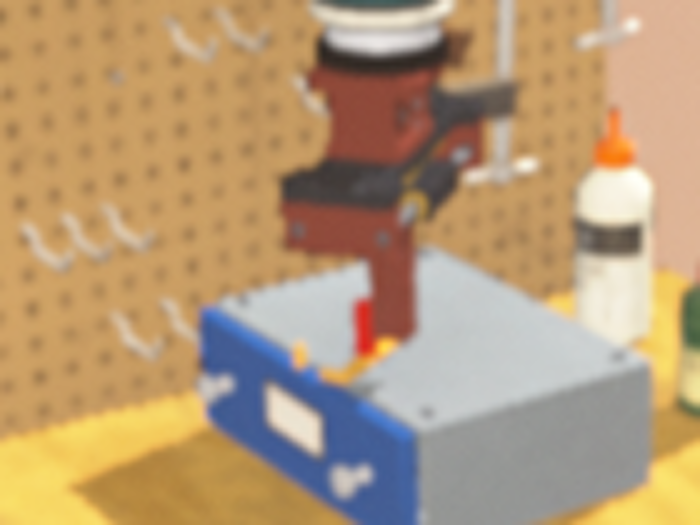

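The hook is now swinging with the knob at (327,275) against the fingers. I push about 30 mm further, drifting +6 mm in x.

Call:
arm_command:
  translation:
    - [0.001,-0.007,0]
    - [0.001,-0.008,0]
    - [0.002,-0.008,0]
    - [0.002,-0.006,0]
    - [0,-0.003,0]
    - [0,0,0]
  turn:
    - [0,0,0]
    - [0,0,0]
    - [0,0,0]
    - [0,0,0]
    - [0,0,0]
    - [0,0,0]
  fingers: [0,0,0,0,0,0]

```text
clock: 44.17
tool_pos: [0.6209, 0.2136, 0.086]
ee_rot: [0.954, 0.301, 0.005, 0.013]
ft_force: [-0.4, 0.2, -0.0]
opening: 0.0005
```

```bash
python3 -c "
from h import *
f=snap('wrist','w34.png');plan([.656,.172,.085],36)"
```

```text
pos [0.6208 0.2142 0.0861] q6 -0.36 F [ 0.5  -2.64  0.18] open 0.0007 t 44.22
n 2 turn/row [0.0135, -0.0011, -0.009]
[[0.002, 0.027, 0.001], [0.002, 0.027, 0.001]]
```

View pics/w34.png

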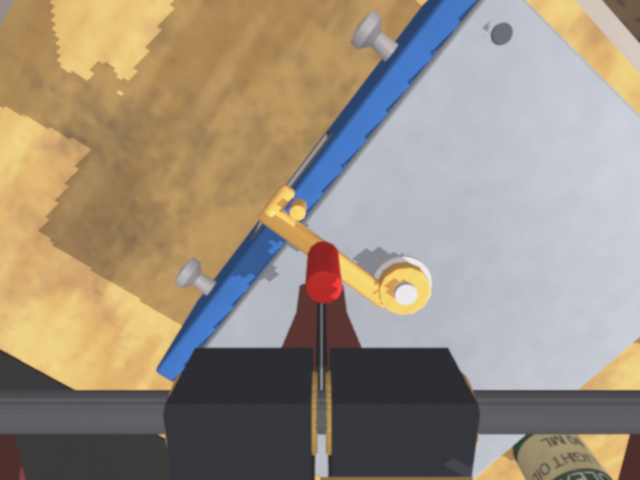

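The hook tip is nearly round the pin at (298,210). I push a few millimetres more until it meets the stop.

Call:
arm_command:
  translation:
    - [0.001,-0.005,0]
    - [0.001,-0.005,0]
    - [0,-0.005,0]
    - [0,-0.003,0]
  turn:
    - [0.006,0,0]
    - [0.006,0,0]
    - [0,0,0]
    - [0,0,0]
  fingers: [0,0,0,0]

```text
clock: 44.55
tool_pos: [0.6208, 0.2141, 0.0863]
ee_rot: [0.953, 0.302, 0.006, 0.021]
ft_force: [3.2, -8.1, -2.7]
opening: 0.0003
```

```bash
python3 -c "
from h import *
f=snap('wrist','w35.png');plan([.656,.172,.085],36)"
```

```text
pos [0.6207 0.2144 0.0864] q6 -0.34 F [  6.7  -13.92  -1.64] open 0.0004 t 44.6
n 2 turn/row [0.0221, 0.0011, -0.0069]
[[0.002, 0.027, 0.002], [0.002, 0.027, 0.001]]
```

View pics/w35.png

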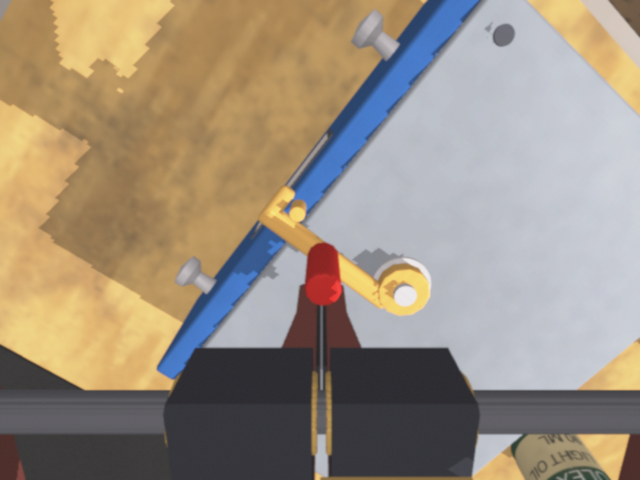

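```bash
python3 -c "
from h import *
f=snap('wrist','w36.png',(230,160,450,325),3.5)"
```

```text
(no output)
```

View pics/w36.png

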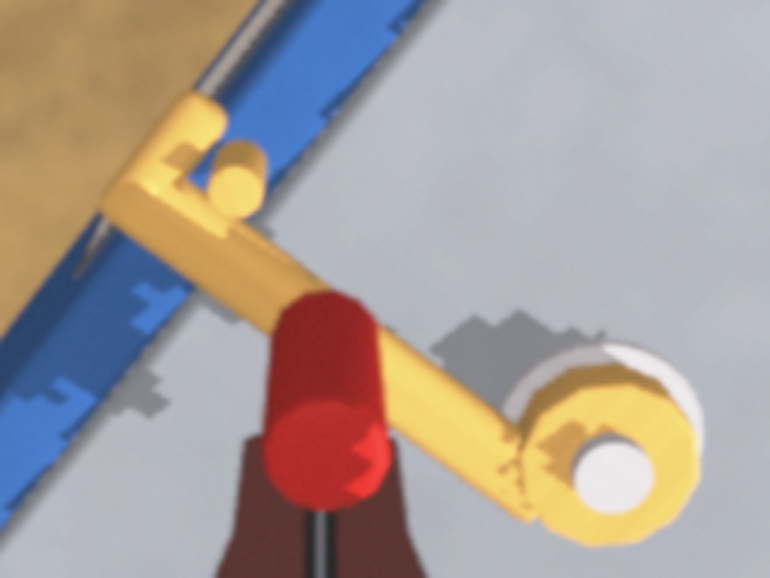

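```bash
python3 -c "
from h import *
f=env.grab_frame('wrist')
q=lambda u,v:(230+u/3.5,160+v/3.5)
P=[ray(f,*q(*a),.093)[:2] for a in [(200,238),(388,370),(525,472)]]
c=np.radians(-3)
for a,b in ((0,1),(1,2),(0,2)):
  d=P[a]-P[b]; print(d.round(4),'cab angle from -x',np.degrees(np.arctan2(-d[1],-d[0])-c).round(2))
A,B=[ray(f,u,v,.085)[:2] for u,v in [(178,352),(480,5)]]
d=B-A;print('cab edge yaw',np.degrees(np.arctan2(d[1],d[0]))-90)
o=env.observe();print(o['ft_force'])
"
```

```text
[-0.0297  0.0009] cab angle from -x 1.26
[-0.0234  0.0014] cab angle from -x -0.35
[-0.053   0.0023] cab angle from -x 0.55
cab edge yaw -5.310314318013468
[  5.00921904 -13.48208279  -1.25109546]
```

The hook angle comes out at about 0.5° and the fingers push with about 14 N on the stop, so it is closed. I back away.

Call:
arm_command:
  translation:
    - [0,0,0]
    - [0,0.01,0]
    - [0,0.02,0]
    - [0,0.025,0]
    - [0,0.02,-0.01]
    - [0,0,-0.03]
    - [0,0,-0.035]
    - [0,0,-0.035]
  turn:
    - [0,0,0]
    - [0,0,0]
    - [0,0,0]
    - [0,0,0]
    - [0,0,0]
    - [0,0,0]
    - [0,0,0]
    - [0,0,0]
  fingers: [0,0,0,0,0,0,0,0]

```text
clock: 45.37
tool_pos: [0.6577, 0.157, 0.1928]
ee_rot: [0.953, 0.303, -0.003, 0.016]
ft_force: [0.3, 0.1, 0.3]
opening: 0.0006
```

```bash
python3 -c "
from h import *
plan([.52,-.1,.25],36)"
```

```text
pos [0.6577 0.157  0.1928] q6 -0.46 F [0.27 0.06 0.33] open 0.0006 t 45.37
n 9 turn/row [0.0031, 0.0017, -0.0014]
[[-0.029, 0.015, -0.006], [-0.029, 0.015, -0.006], [-0.029, 0.015, -0.006], [-0.029, 0.014, -0.006], [-0.029, 0.014, -0.006], [-0.029, 0.014, -0.006], [-0.029, 0.014, -0.006], [-0.029, 0.014, -0.006], [-0.029, 0.014, -0.006]]
```

Call:
arm_command:
  translation:
    - [-0.029,0.015,-0.006]
    - [-0.029,0.015,-0.006]
    - [-0.029,0.015,-0.006]
    - [-0.029,0.015,-0.006]
    - [-0.029,0.014,-0.006]
    - [-0.029,0.014,-0.006]
    - [-0.02,0.01,0]
    - [0,0,0]
  turn:
    - [0,0,0]
    - [0,0,0]
    - [0,0,0]
    - [0,0,0]
    - [0,0,0]
    - [0,0,0]
    - [0,0,0]
    - [0,0,0]
  fingers: [0,0,0,0,0,0,0,0]

```text
clock: 46.03
tool_pos: [0.5609, -0.0329, 0.2455]
ee_rot: [0.952, 0.306, 0.01, 0.013]
ft_force: [-0.1, 0.0, -0.5]
opening: 0.0007
```

```bash
python3 -c "
from h import *
import pickle
g=snap('top','t40.png'); pickle.dump(g,open('f40.pkl','wb'))
im=cv2.imread('pics/t40.png')[140:340,110:300]; cv2.imwrite('pics/t40c.png',cv2.resize(im,None,fx=3,fy=3,interpolation=cv2.INTER_CUBIC))
boxes(g,x0=400,x1=470,y0=210,y1=330,z=.039)
print(env.observe()['tool_pos'],env.observe()['clock'])"
```

```text
box [ 0.5843 -0.335 ] yaw 0.3 sides 0.0564 0.0521
box [ 0.4816 -0.3015] yaw -3.5 sides 0.0521 0.0563
[ 0.56201964 -0.03158537  0.24565752] 46.0833
```

View pics/t40.png

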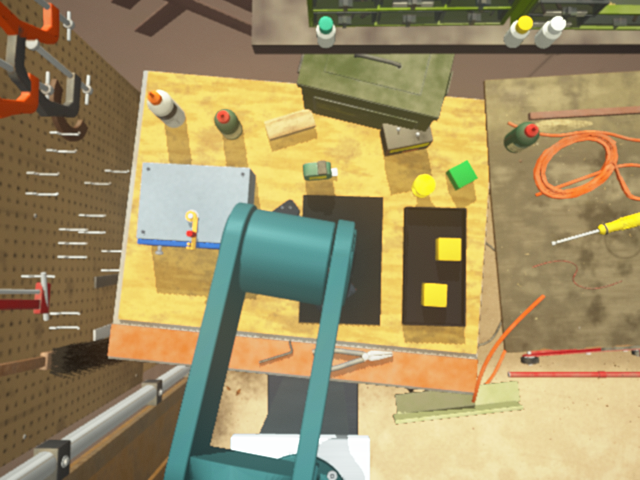

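View pics/t40c.png

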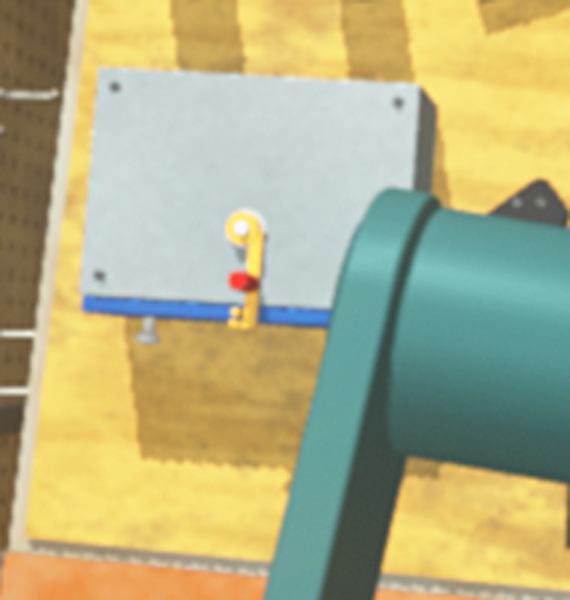

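Run:
```python
from h import *
import pickle
g=pickle.load(open('f40.pkl','rb'))
q=lambda u,v:(110+u/3,140+v/3)
im=cv2.imread('pics/t40.png')[200:255,165:220]; cv2.imwrite('pics/t40d.png',cv2.resize(im,None,fx=10,fy=10,interpolation=cv2.INTER_CUBIC))
e=[ray(g,*q(*a),.085)[:2] for a in [(97,68),(82,295),(420,86)]]
for a,b in((0,1),): d=e[b]-e[a]; print('cab -x dir deg',np.degrees(np.arctan2(-d[1],-d[0])))
d=e[0]-e[2]; print('yaw from back edge',np.degrees(np.arctan2(d[1],d[0]))-90)
```

```text
cab -x dir deg -1.9154598284152016
yaw from back edge -3.102305586077179
```

View pics/t40d.png

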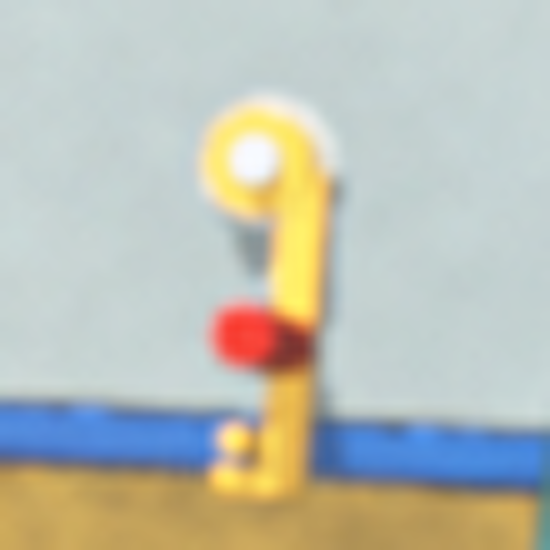

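Run:
```python
from h import *
import pickle
g=pickle.load(open('f40.pkl','rb'))
q=lambda u,v:(165+u/10,200+v/10)
for n,a,b in (('right',(328,190),(308,475)),('left',(275,220),(262,460))):
    A,B=ray(g,*q(*a),.093),ray(g,*q(*b),.093); d=B-A; print(n,np.degrees(np.arctan2(-d[1],-d[0])))
A,B=ray(g,*q(0,462),.079),ray(g,*q(540,488),.079); d=A-B; print('front yaw',np.degrees(np.arctan2(d[1],d[0]))-90, 'face pt',A,B)
# face distance from cabinet centre
x=np.array([.9986,-.052]); print([ (p[:2]-np.array([.6808,.2333]))@x for p in (A,B)])
```

```text
right -2.646961299737949
left -1.6884267376297988
front yaw -2.4692797617716167 face pt [0.58563361 0.29624175 0.079     ] [0.58048074 0.17675155 0.079     ]
[np.float64(-0.09830612798937871), np.float64(-0.09723829074367339)]
```

Checks: the drawer face is 98 mm in front of the cabinet's origin, where 97 means shut. The hook bar is parallel to the cabinet sides to within about 1°. Box D has been knocked to (0.584,-0.335) but is flat and still within the tray limits. The spool at (424,186) and tape measure at (318,170) have not moved. I hand in.

```bash
python3 -c "
from h import *
print(env.finish_job())"
```

```text
the job is handed in; nothing more can be done
None
```

The job is handed in after about 46 s of robot time, but no verdict was reported. Five boxes were on the mat. The three full ones, each pulling about 3.5–5 N when lifted, went into the drawer. The two empty ones, under 1 N, went into the tray.

**What my last checks showed:**
- **Drawer:** I pushed it until the force rose to about 21 N. Its face then measured 97–98 mm in front of the cabinet's origin, where 97 mm means shut.
- **Hook:** It was pressed against its stop at about 14 N. The bar lies within about 1° of straight to the front, round the pin. The allowance is 0.06 rad, or about 3.4°.
- **Full boxes:** They lay side by side on the drawer floor just before I shut it. I could not see them afterwards.
- **Empty boxes:** Both look flat on the tray floor and inside its limits.
- **Bystanders:** The spool and the tape measure show no movement in the top camera. The arm is clear of everything.

**What went wrong or disagreed on the way:**
- **Fingertip height:** The visible fingertips sat about 19 mm above the tool point given in the state. Because of this, the first grip on the last box slipped off. Two attempts at the hook also passed over its knob. I corrected the height and redid them.
- **Knocked box:** One empty box moved about 4 cm inside the tray after I placed it, while the arm was not near. It stayed within limits, so I left it there.

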